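# Load the tube cradle and set its clamp lever

### The arm

A 7-joint arm with a two-finger parallel gripper is mounted at the origin on the work surface; the furniture and walls round the work are solid. World frame = base frame: x ahead of the robot, y to its left, z up, the work surface at z = 0. Lengths are in m, angles in rad, forces in N, time in s.
With the tool pointing down it reaches from about 0.425 to 0.975 m from the base axis. Payload 16.7 kg.
Tool frame: the origin (TCP) lies between the finger pads; the fingertips stand 19 mm ahead of it and the grasp point (between the pads) is the TCP; x points along the fingers, z is the direction in which the jaws open and shut, and the axes are right-handed (so a half turn about x gives the same grasp; the last joint's range is limited). The gripper opens to 85 mm and grips with 20 to 120 N. Pads are 22 mm wide; open, the fingers measure 114 mm over their backs; the gripper's body (76 mm by 85 mm) begins 54 mm behind the grasp point. The pads swing forward as they close: fully open they stand 13 mm farther back than shut.
Start: joints at [-1.438, 0.426, 0.074, 1.606, -0.034, 1.111, -0.067], TCP at [0.188, 0.648, 0.25] pointing down, gripper open.
Joint ranges: [-2.85, 2.85], [-0.5, 2.14], [-1.23, 1.37], [0.21, 2.46], [-1.02, 4.16], [0.16, 2.05], [-2.73, 2.73]. Speed limits (rad/s): [1.89, 1.89, 2.39, 2.39, 3.01, 3.01, 3.01].

### API

Orientations are given as a unit quaternion [w, x, y, z].
In Python, from station import robot, snapshot, order, spotter gives the robot as it stands. The module is installed in compiled form; this text tells all that it offers.
- The arm moves only by the tool play_rows, never from a script. Its arguments are lists of equal length, an entry for each row: "rotation": the turn, a rotation vector about the world's x, y, z in degrees, a list of three; "translation": the shift along the world's x, y, z in mm, a list of three; "jaw": the gripper command: -1 is shut, 1 is fully open, values between are in proportion. A call has 1 to 8 rows; each row is the pose to reach, as a shift and turn from the pose measured when the call began; what a row does not reach only later rows make up. A row lasts 1/12 s, in which the tool goes at most 41.7 mm and 7.16 degrees, less where a joint would pass 70% of its speed; a pose out of reach is approached as far as the arm can. A call with a gripper value outside its range is refused whole. The fingers move at their own pace and stop on an object; the grip force is fixed at half the most. Time passes only in rows, so rows that repeat a pose let the fingers close. It gives the time, the measured TCP pose, the force and the opening at its end, in the units of the state.
- robot.observe(): the state, without advancing time (a new reading comes with each control period).
- snapshot(name): name is "side" or "top"; returns a dict with "img" (384x512x3 uint8, blue, green, red), "fx", "fy", "cx", "cy" (pixels), "world_to_cam" (4x4, takes a point from world to camera coordinates). Camera axes: x right, y down, z forward; pixel columns grow to the right and rows downward; lengths in m; the calibration is good to about 2 mm. A picture is of the moment at which its call begins. There is no depth.
- order.job_done(): hands the job in, once; it reports no verdict.
Trained networks look in a picture, given as the dict that the camera call returned (one of the last four; its "shot" number tells which), for a name from the list of things; names that differ only in an ending like _2 or _b are one class to them, and where a whole thing is asked for, a point or a joint stands for the part that bears it (a point fixed in the world has none). Each returns a list of dicts, best first, with "p" (0 to 1); they miss things now and then, are a little off and sometimes report something else, mostly with a low value. They report only what shows in the picture. A call takes as long as a camera call.
- spotter.outline_of(thing, picture): "mask" (384x512 bool, what is visible of it) and "extent" ([left, top, width, height] in pixels, round what is visible of it).
The state is a dict: "time": time; "joints": joint angles; "dq": joint speeds; "tau": joint torques, N m; "tool_pos": TCP position; "eef_rot": TCP orientation; "ft_force": force on the tool from outside, world axes, zero at the start; "torque": the same for the moment, N m; "finger_gap": opening from 0.0 (shut) to 1.0 (fully open).
Only numpy, scipy, OpenCV 4.12 (cv2) and the standard library are available. Lean on these libraries where they do the work, as an engineer would, in place of code of your own. Each camera call takes 0.05 s, during which the arm holds its last target.

### The job

Swing the cradle's clamp lever fully back, take the two short tubes out of their grooves and lay them side by side in the tray, and lay every long tube from the bench in a free groove of the cradle, one to a groove, resting in the V-notches of both rails with its caps outside them (the long tube already there stays cradled). When all are in, bring the lever forward to the foremost of the three studs on its dial, so that the clamp fingers stand level just over the tubes, and leave everything else on the bench where it is.

Things in the scene. Friction and masses are not known exactly. Their poses are not given: they have to be found in the camera images.
- groove0 (a point): Point where a tube's centre lies when cradled in groove 0, the rightmost of four V-grooves in a fixed tube cradle (its place and yaw vary): half-way between its two rails, 66 mm above the bench. x runs level along the groove, away from the robot; y across the grooves, towards groove 3. Cradle: grey base plate 215 x 272 x 6 mm with two parallel steel rails, four 90-degree V-notches in each.
- groove1 (a point): The same point for groove 1, 64 mm further in y. Rails: 14 mm thick, at x = -36 and +36 mm of these points (outer faces at 43 mm), tops of the notches 63 mm above the bench; between the rails there is only the base plate below.
- groove2 (a point): The same for groove 2. A long tube has 17 mm of play each way along a groove before a cap meets a rail.
- groove3 (a point): The same for groove 3 (leftmost).
- clamp (a joint): Angle (rad) of the gang clamp: shaft along y behind the grooves with four steel fingers 66 mm long, one over each groove's far end, and a hand lever at its right end. 0 = fully back at its stop, fingers up, grooves free; grows as the lever comes towards the robot. At 1.4 the fingers are level, just clear of the tubes; past about 1.6 they press; stop at 1.75. Friction holds it where left.
- shaft_end (a point): Point on the clamp's shaft axis, 98 mm above the bench, level with the middle of the hand bar; axes as the grooves'. In its x-z plane the hand bar's centre lies 100 mm away, at angle (0.35 rad - clamp value) from upright, positive away from the robot. The dial plate beside the lever has three black studs on its rim, for clamp values 0, 0.7 and 1.4 (foremost: lever 60 degrees forward of upright).
- lever_grip (a point): Middle of the lever's black round hand bar, 16 mm thick and 66 mm long, parallel to the cradle's y axis (the lever arm is at its left end, 33 mm from this point). Can be pinched from above with the jaws closing across it; it turns in the jaws as the lever swings. About 2.5 N moves it.
- tube_a_mid (a point): Long cardboard tube, 32 mm diameter, with black hexagonal end caps (35.5 mm across flats, 10 mm thick) that keep it from rolling; 140 mm long over the caps, 120 mm between them. Lies in one of the grooves from the start. Point at its centre; x runs along the tube.
- tube_b_mid (a point): Same tube as tube_a. Starts on the bench to the right of the cradle, lying crosswise (about along world y); may be absent. Point at its centre; x runs along the tube.
- tube_c_mid (a point): Same tube as tube_a. Starts like tube_b, farther from the robot; may be absent. Point at its centre; x runs along the tube.
- tube_d_mid (a point): Same tube as tube_a. Starts on the bench left of the cradle, pointing about away from the robot; may be absent. Point at its centre; x runs along the tube.
- short_a_mid (a point): First short tube: same make and diameter, but only 112 mm long over its caps (92 mm between them). Starts in one of the grooves. Point at its centre; x runs along it.
- short_b_mid (a point): Second short tube, the same as short_a. Starts in another groove. Point at its centre; x runs along it.
- tray_in (a point): Fixed grey open tray at the right, 185 x 145 mm and 30 mm high, with 4 mm walls and floor: room for two short tubes side by side, lying along its y axis, about 80 mm apart. Point at the centre of its inner floor, 4 mm above the bench; x along its long side (away from the robot).
- marker: Bystander: marker pen lying between the tubes and the cradle.

How it is judged:
On the way, in this order (a step that is already met when the one before it is completed fails the run):
1. the clamp lever is fully back (within 0.2 rad of its stop) (value of joint clamp below 0.2 rad), for 0.2 s.
2. the short tubes lie in the tray and every long tube is cradled in a groove (((x of tube_a_mid in the frame of groove0 between -0.02 and 0.02 m and y of tube_a_mid in the frame of groove0 between -0.006 and 0.006 m and z of tube_a_mid in the frame of groove0 between -0.005 and 0.005 m and angle between the x axis of tube_a_mid and the x axis of groove0, either way round below 0.1 rad) or (x of tube_a_mid in the frame of groove1 between -0.02 and 0.02 m and y of tube_a_mid in the frame of groove1 between -0.006 and 0.006 m and z of tube_a_mid in the frame of groove1 between -0.005 and 0.005 m and angle between the x axis of tube_a_mid and the x axis of groove1, either way round below 0.1 rad) or (x of tube_a_mid in the frame of groove2 between -0.02 and 0.02 m and y of tube_a_mid in the frame of groove2 between -0.006 and 0.006 m and z of tube_a_mid in the frame of groove2 between -0.005 and 0.005 m and angle between the x axis of tube_a_mid and the x axis of groove2, either way round below 0.1 rad) or (x of tube_a_mid in the frame of groove3 between -0.02 and 0.02 m and y of tube_a_mid in the frame of groove3 between -0.006 and 0.006 m and z of tube_a_mid in the frame of groove3 between -0.005 and 0.005 m and angle between the x axis of tube_a_mid and the x axis of groove3, either way round below 0.1 rad)) and ((x of tube_b_mid in the frame of groove0 between -0.02 and 0.02 m and y of tube_b_mid in the frame of groove0 between -0.006 and 0.006 m and z of tube_b_mid in the frame of groove0 between -0.005 and 0.005 m and angle between the x axis of tube_b_mid and the x axis of groove0, either way round below 0.1 rad) or (x of tube_b_mid in the frame of groove1 between -0.02 and 0.02 m and y of tube_b_mid in the frame of groove1 between -0.006 and 0.006 m and z of tube_b_mid in the frame of groove1 between -0.005 and 0.005 m and angle between the x axis of tube_b_mid and the x axis of groove1, either way round below 0.1 rad) or (x of tube_b_mid in the frame of groove2 between -0.02 and 0.02 m and y of tube_b_mid in the frame of groove2 between -0.006 and 0.006 m and z of tube_b_mid in the frame of groove2 between -0.005 and 0.005 m and angle between the x axis of tube_b_mid and the x axis of groove2, either way round below 0.1 rad) or (x of tube_b_mid in the frame of groove3 between -0.02 and 0.02 m and y of tube_b_mid in the frame of groove3 between -0.006 and 0.006 m and z of tube_b_mid in the frame of groove3 between -0.005 and 0.005 m and angle between the x axis of tube_b_mid and the x axis of groove3, either way round below 0.1 rad)) and ((x of tube_c_mid in the frame of groove0 between -0.02 and 0.02 m and y of tube_c_mid in the frame of groove0 between -0.006 and 0.006 m and z of tube_c_mid in the frame of groove0 between -0.005 and 0.005 m and angle between the x axis of tube_c_mid and the x axis of groove0, either way round below 0.1 rad) or (x of tube_c_mid in the frame of groove1 between -0.02 and 0.02 m and y of tube_c_mid in the frame of groove1 between -0.006 and 0.006 m and z of tube_c_mid in the frame of groove1 between -0.005 and 0.005 m and angle between the x axis of tube_c_mid and the x axis of groove1, either way round below 0.1 rad) or (x of tube_c_mid in the frame of groove2 between -0.02 and 0.02 m and y of tube_c_mid in the frame of groove2 between -0.006 and 0.006 m and z of tube_c_mid in the frame of groove2 between -0.005 and 0.005 m and angle between the x axis of tube_c_mid and the x axis of groove2, either way round below 0.1 rad) or (x of tube_c_mid in the frame of groove3 between -0.02 and 0.02 m and y of tube_c_mid in the frame of groove3 between -0.006 and 0.006 m and z of tube_c_mid in the frame of groove3 between -0.005 and 0.005 m and angle between the x axis of tube_c_mid and the x axis of groove3, either way round below 0.1 rad)) and ((x of tube_d_mid in the frame of groove0 between -0.02 and 0.02 m and y of tube_d_mid in the frame of groove0 between -0.006 and 0.006 m and z of tube_d_mid in the frame of groove0 between -0.005 and 0.005 m and angle between the x axis of tube_d_mid and the x axis of groove0, either way round below 0.1 rad) or (x of tube_d_mid in the frame of groove1 between -0.02 and 0.02 m and y of tube_d_mid in the frame of groove1 between -0.006 and 0.006 m and z of tube_d_mid in the frame of groove1 between -0.005 and 0.005 m and angle between the x axis of tube_d_mid and the x axis of groove1, either way round below 0.1 rad) or (x of tube_d_mid in the frame of groove2 between -0.02 and 0.02 m and y of tube_d_mid in the frame of groove2 between -0.006 and 0.006 m and z of tube_d_mid in the frame of groove2 between -0.005 and 0.005 m and angle between the x axis of tube_d_mid and the x axis of groove2, either way round below 0.1 rad) or (x of tube_d_mid in the frame of groove3 between -0.02 and 0.02 m and y of tube_d_mid in the frame of groove3 between -0.006 and 0.006 m and z of tube_d_mid in the frame of groove3 between -0.005 and 0.005 m and angle between the x axis of tube_d_mid and the x axis of groove3, either way round below 0.1 rad)) and x of short_a_mid in the frame of tray_in between -0.075 and 0.075 m and y of short_a_mid in the frame of tray_in between -0.035 and 0.035 m and z of each of short_a_mid, short_b_mid in the frame of tray_in below 0.03 m and x of short_b_mid in the frame of tray_in between -0.075 and 0.075 m and y of short_b_mid in the frame of tray_in between -0.035 and 0.035 m), for 0.3 s.
3. the lever stands at the foremost stud (value of joint clamp between 1.3 and 1.5 rad), for 0.3 s.
At the end, for the whole second after the job is handed in: Every long tube rests in a groove on both rails (within 20 mm along, 6 mm across, 5 mm in height, 0.1 rad), the short tubes are in the tray (within 75 x 35 mm of its centre, under 30 mm above its floor), the clamp is at 1.4 +- 0.1 rad, and all tubes are at rest (all of step 2 and all of step 3 and linear speed of each of tube_a, tube_b, tube_c, tube_d, short_a, short_b below 0.02 m/s); the robot touches nothing.
It fails at once if the marker is shoved more than 40 mm (distance of marker from where it was at the start of the episode above 0.04 m).
Of tube_b, tube_c, tube_d only 2 to 3 are there at a start; the rules pass over those that are not, and their reading is None.
At some moment in a run one of tube_a, tube_d may be knocked a few centimetres aside while the robot is not near it.
Once in a run the grip may slacken for a moment while it holds something.
It also fails if it takes over 208 s, if anything falls off the work surface, if the arm or the gripper's body presses on something with over 40 N, if the wrist force passes 120 N, or if a joint passes its speed limit or range.

## Working session

There is one attempt and no reset: what is moved stays moved. The work goes in short steps, Python scripts to look and compute and a tool call to move; the robot and the scene stay as the last step left them, time stands still between calls to the robot, and variables do not carry over. Pictures are saved under pics/ and viewed, and the job is handed in when it is done.

Besides the shell and the picture viewer there is one more tool, called after ">>>" by a JSON object that holds its "fn" and its "kwargs", one argument or row to a line. play_rows: Moves the arm, as the interface text tells. Its arguments: {"type":"object","properties":{"rotation":{"type":"array"},"translation":{"type":"array"},"jaw":{"type":"array"}},"required":["rotation","translation","jaw"]}

```bash
ls; mkdir -p pics; python3 - <<'E'
from station import robot, snapshot
import cv2,numpy as np
print(robot.observe())
for n in ("top","side"):
    s=snapshot(n); cv2.imwrite(f"pics/{n}0.png",s["img"]); print(n,s["fx"],s["fy"],s["cx"],s["cy"],np.round(s["world_to_cam"],4).tolist(),s["shot"])
E
```

```text
pics
{'time': 0.0, 'joints': array([-1.43849669,  0.42676536,  0.07381155,  1.6066286 , -0.03411327,
        1.1107782 , -0.06709878]), 'dq': array([-0.00085589,  0.00164944,  0.00068546,  0.00042387, -0.00106188,
       -0.00024334,  0.00024078]), 'tau': array([-6.28172729e-04, -9.49821067e+01,  3.76032293e+00, -4.63504994e+01,
        1.91400095e-02,  9.76608193e-03,  2.43227970e-05]), 'tool_pos': array([0.18759846, 0.64800051, 0.24957761]), 'eef_rot': array([ 0.56490469, -0.42512831,  0.56561967,  0.42452679]), 'ft_force': array([-0.43003591,  1.15188735, -0.31654198]), 'torque': array([-0.07013753, -0.0229858 ,  0.03362289]), 'finger_gap': 0.9967501129780807}
top 493.0965269662576 493.0965269662576 263.4497084216536 188.70794287782167 [[0.0121, -0.9999, -0.0103, 0.0763], [-0.9986, -0.0115, -0.0509, 0.5241], [0.0507, 0.0109, -0.9987, 1.4193], [0.0, 0.0, 0.0, 1.0]] 1
side 412.15087435510236 412.15087435510236 257.4480537523296 185.87577384285564 [[0.9556, -0.2945, -0.0039, -0.4807], [-0.1136, -0.3564, -0.9274, 0.2058], [0.2718, 0.8867, -0.3741, 0.8802], [0.0, 0.0, 0.0, 1.0]] 2
```

View pics/top0.png

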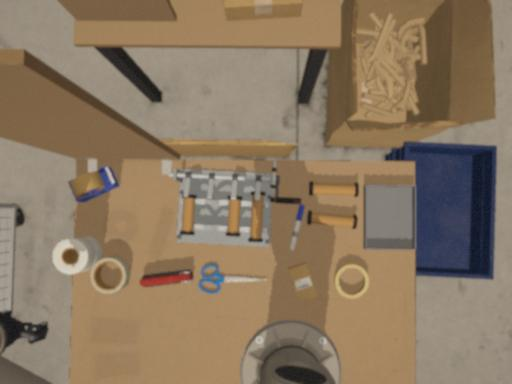

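View pics/side0.png

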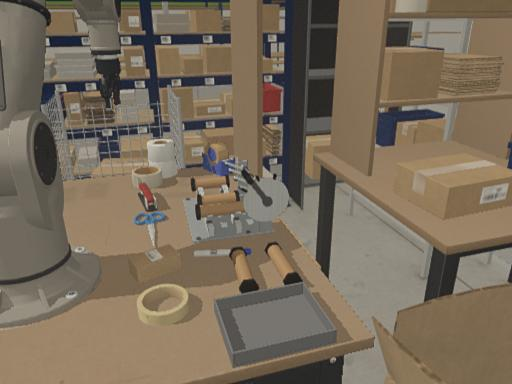

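```bash
python3 - <<'E'
import cv2
t=cv2.imread("pics/top0.png"); cv2.imwrite("pics/top0z.png",cv2.resize(t[150:260,165:425],None,fx=3,fy=3,interpolation=cv2.INTER_CUBIC))
t=cv2.imread("pics/side0.png"); cv2.imwrite("pics/side0z.png",cv2.resize(t[150:300,170:350],None,fx=4,fy=4,interpolation=cv2.INTER_CUBIC))
E
```

```text
(no output)
```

View pics/top0z.png

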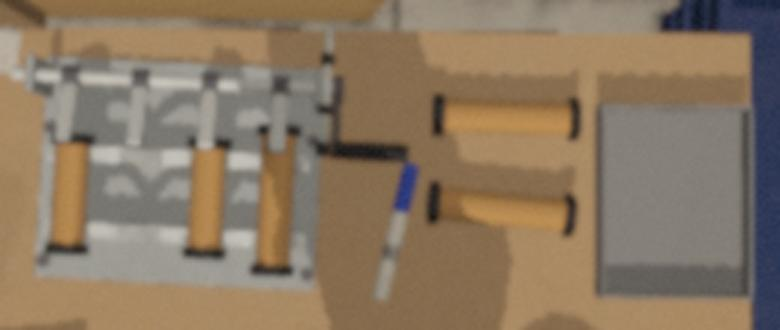

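View pics/side0z.png

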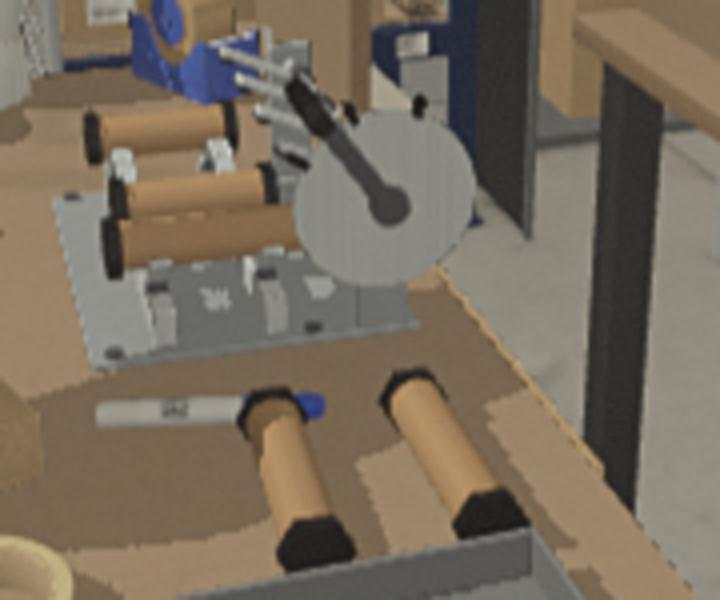

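```bash
cat > h.py <<'E'
import numpy as np,cv2
from station import robot, snapshot, order, spotter
def K(s): return np.array([[s["fx"],0,s["cx"]],[0,s["fy"],s["cy"]],[0,0,1.]])
def proj(s,P):
    P=np.atleast_2d(P); W=np.array(s["world_to_cam"]); c=P@W[:3,:3].T+W[:3,3]
    return np.c_[s["fx"]*c[:,0]/c[:,2]+s["cx"],s["fy"]*c[:,1]/c[:,2]+s["cy"]]
def bp(s,uv,z):
    uv=np.atleast_2d(uv); W=np.array(s["world_to_cam"]); R,t=W[:3,:3],W[:3,3]
    d=np.c_[(uv[:,0]-s["cx"])/s["fx"],(uv[:,1]-s["cy"])/s["fy"],np.ones(len(uv))]@R
    o=-R.T@t; k=(np.asarray(z)-o[2])/d[:,2]; return o+d*k[:,None]
def zoom(s,box,f,name,pts=None):
    x0,y0,x1,y1=box
    im=cv2.resize(s["img"][y0:y1,x0:x1],None,fx=f,fy=f,interpolation=cv2.INTER_CUBIC)
    for i,p in enumerate([] if pts is None else pts):
        q=(int((p[0]-x0+.5)*f),int((p[1]-y0+.5)*f)); cv2.circle(im,q,2,(0,0,255),-1)
    cv2.imwrite(f"pics/{name}.png",im)
def pca(m):
    v,u=np.nonzero(m); p=np.c_[u,v].astype(float); c=p.mean(0); w,V=np.linalg.eigh(np.cov((p-c).T)); 
    d=V[:,1]; n=V[:,0]; a=(p-c)@d; b=(p-c)@n
    return c+d*(a.max()+a.min())/2,d,a.max()-a.min()+1,b.max()-b.min()+1
E
python3 - <<'E'
from h import *
for cam in ("top","side"):
    s=snapshot(cam)
    for t in ("tube_a_mid","short_a_mid","marker","lever_grip","clamp","tray_in"):
        try:
            for r in spotter.outline_of(t,s):
                if r["p"]<.2: continue
                c,d,l,w=pca(r["mask"])
                print(cam,t,round(r["p"],2),r["extent"],np.round(c,1),np.round(d,3),round(l,1),round(w,1), np.round(bp(s,c,.066)[0],4) if cam=="top" else "")
        except Exception as e: print(t,e)
E
```

```text
top tube_a_mid 0.94 [245.5, 192.9, 23.0, 47.9] [256.5 216. ] [-0.062  0.998] 51.6 15.1 [0.4439 0.1003 0.066 ]
top tube_a_mid 0.35 [171.6, 164.0, 129.7, 83.6] [235.9 202.7] [-0.998  0.057] 129.2 83.2 [0.4804 0.1586 0.066 ]
top short_a_mid 0.68 [225.0, 197.6, 14.8, 36.0] [233.5 216. ] [-0.082  0.997] 39.9 13.1 [0.4432 0.1646 0.066 ]
top marker 0.5 [290.4, 206.9, 14.2, 43.9] [296.6 226.1] [-0.234  0.972] 46.1 6.1 [ 0.4171 -0.0116  0.066 ]
top lever_grip 0.58 [168.3, 170.5, 132.0, 31.5] [235.4 184.7] [-0.991 -0.137] 133.7 35.8 [0.5308 0.1607 0.066 ]
top clamp 0.9 [169.8, 172.2, 131.6, 31.5] [234.9 184.9] [-0.99  -0.139] 134.9 35.1 [0.5301 0.162  0.066 ]
top tray_in 0.8 [364.6, 184.7, 52.9, 64.1] [389.2 217. ] [0.037 0.999] 66.9 55.3 [ 0.4457 -0.2691  0.066 ]
top tray_in 0.33 [170.6, 172.5, 128.4, 29.6] [234.8 184.7] [-0.99 -0.14] 134.6 34.1 [0.5309 0.1623 0.066 ]
side tube_a_mid 0.78 [197.3, 199.4, 46.4, 16.6] [219.4 208.6] [-0.994  0.105] 49.8 15.2 
side short_a_mid 0.73 [196.5, 190.3, 43.4, 16.1] [217.9 197.6] [-0.994  0.113] 43.3 11.6 
side short_a_mid 0.62 [181.7, 157.3, 109.0, 88.3] [237.3 209.3] [-0.907  0.421] 108.2 84.3 
side marker 0.6 [191.9, 247.9, 57.2, 10.7] [222.  251.5] [-0.998  0.057] 57.3 9.6 
side lever_grip 0.67 [232.1, 163.8, 36.8, 41.9] [253.2 184.3] [0.646 0.763] 51.5 17.3 
side lever_grip 0.36 [212.9, 281.3, 122.4, 88.4] [274.8 322.8] [-0.997  0.077] 122.3 81.0 
side clamp 0.9 [225.2, 162.5, 46.2, 45.4] [249.8 181.4] [0.676 0.737] 61.8 20.4 
side tray_in 0.61 [216.2, 280.5, 120.1, 86.4] [275.1 322.7] [-0.998  0.062] 121.6 79.9
```

```bash
cat >> h.py <<'E'
def fr(x,y,yaw):
    c,s_=np.cos(yaw),np.sin(yaw)
    return lambda P: np.atleast_2d(P)@np.array([[c,s_,0],[-s_,c,0],[0,0,1]])+[x,y,0]
def cradle_pts():
    L=[]
    for rx in (-43,-29,29,43):
        for y in np.arange(-32,225,64): L.append((rx,y,63))
        for y in np.arange(0,200,64): L.append((rx,y,66-16*1.414))
    return np.array(L)/1e3
E
python3 - <<'E'
from h import *
s=snapshot("top")
for t in ("tube_a_mid","short_a_mid"):
    r=spotter.outline_of(t,s)[0]; c,d,l,w=pca(r["mask"])
    P=bp(s,[c-d*l/2,c+d*l/2],.066); D=P[1]-P[0]; print(t,P.round(4).tolist(),np.linalg.norm(D),np.degrees(np.arctan2(-D[1],-D[0])))
f=fr(.45,.100,np.radians(4))
zoom(s,(165,150,310,260),5.5,"fit1",proj(s,f(cradle_pts())))
s=snapshot("side")
zoom(s,(160,140,310,250),5.3,"fit1s",proj(s,f(cradle_pts())))
E
```

```text
tube_a_mid [[0.5159, 0.0966, 0.066], [0.3725, 0.1031, 0.066]] 0.14358104852481152 -2.594951450252773
short_a_mid [[0.502, 0.1609, 0.066], [0.3878, 0.1678, 0.066]] 0.11446639694654831 -3.4893793263043382
```

View pics/fit1.png

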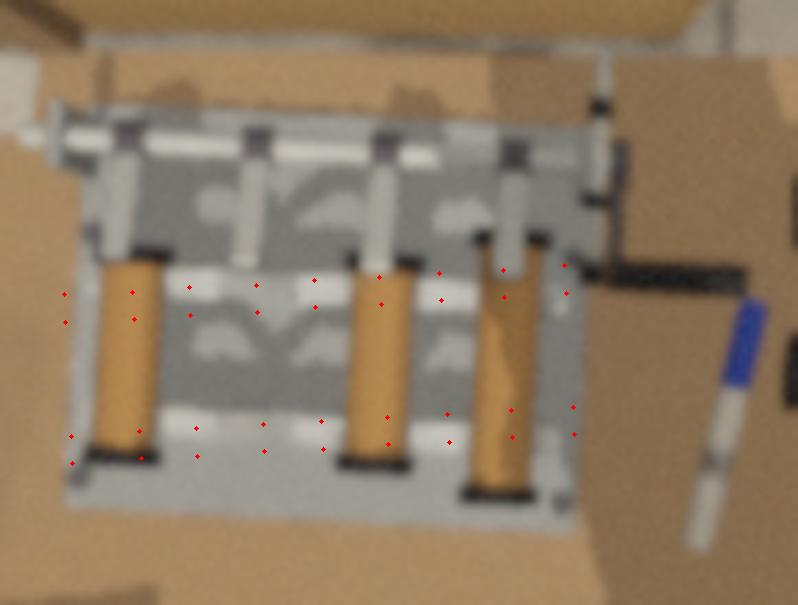

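View pics/fit1s.png

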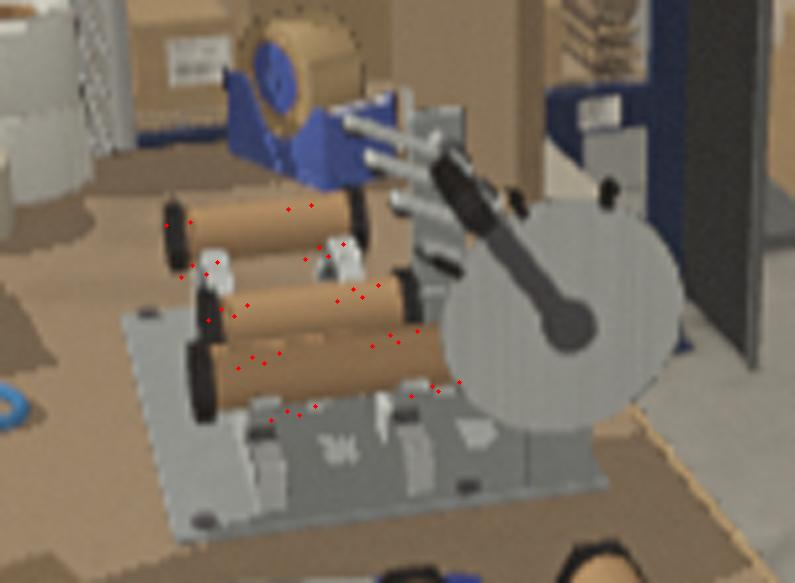

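```bash
python3 - <<'E'
from h import *
from scipy.optimize import least_squares
s=snapshot("top")
z=lambda a,b:np.array([a/5.5-.5+165,b/5.5-.5+150])
V=[((36,160),z(195,285)),((36,96),z(324,289)),((36,32),z(448,294)),((-36,160),z(190,423)),((-36,96),z(322,430)),((-36,32),z(440,437))]
T=[(192,z(133,300)),(192,z(127,430)),(64,z(384.5,300)),(64,z(379,430)),(0,z(510,300)),(0,z(503,460))]
def res(q):
    f=fr(*q); r=[]
    for (a,b),p in V: r.append(proj(s,f([a/1e3,b/1e3,.063]))[0,1]-p[1])
    for y,p in T:
        P=bp(s,p,.066)[0]; c,n=np.cos(q[2]),np.sin(q[2]); d=P[:2]-q[:2]
        r.append((-n*d[0]+c*d[1]-y/1e3)*370)
    return r
o=least_squares(res,[.45,.1,-.05]); print(o.x,np.degrees(o.x[2]),np.round(o.fun,2))
f=fr(*o.x)
print("grooves",f([[0,y/1e3,.066] for y in (0,64,128,192)]).round(4).tolist())
zoom(s,(165,150,310,260),5.5,"fit2",proj(s,f(cradle_pts())))
s=snapshot("side")
zoom(s,(160,140,310,250),5.3,"fit2s",proj(s,f(cradle_pts())))
E
```

```text
[ 0.44284157  0.09961286 -0.03206036] -1.836923363151426 [-0.28 -0.01  0.08  0.32  0.07 -0.18  0.02 -0.12  0.02 -0.1   0.1   0.07]
grooves [[0.4428, 0.0996, 0.066], [0.4449, 0.1636, 0.066], [0.4469, 0.2275, 0.066], [0.449, 0.2915, 0.066]]
```

View pics/fit2.png

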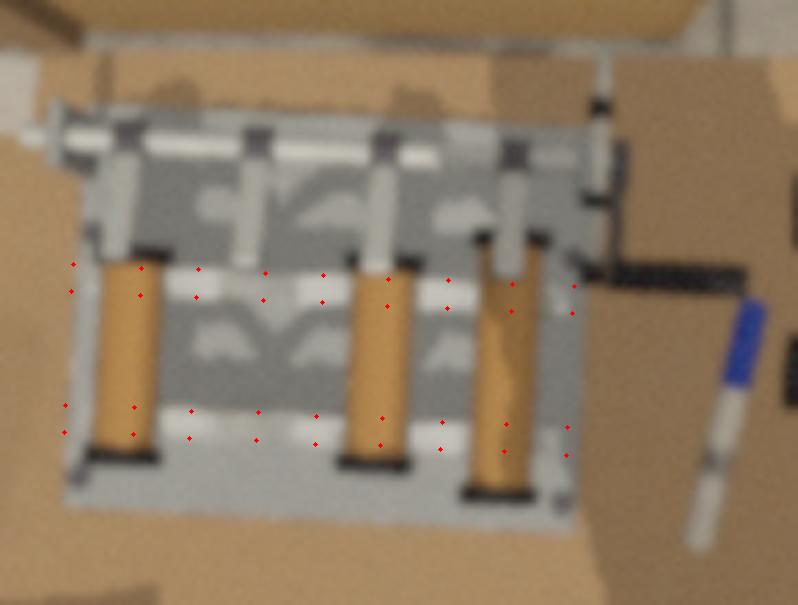

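View pics/fit2s.png

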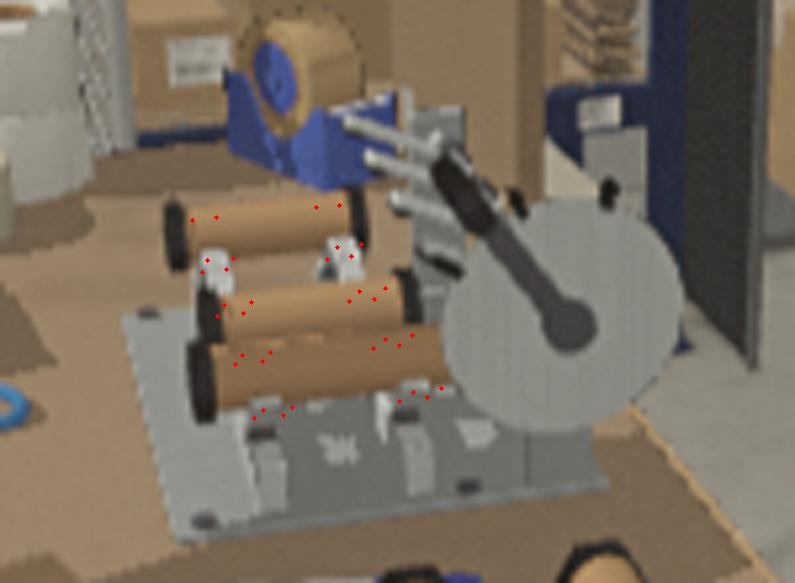

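```bash
python3 - <<'E'
from h import *
from scipy.optimize import least_squares
s=snapshot("top"); sd=snapshot("side")
q=(.4428,.0996,-.0321); f=fr(*q)
z=lambda a,b:np.array([a/5.5-.5+165,b/5.5-.5+150]); zs=lambda a,b:np.array([a/5.3-.5+160,b/5.3-.5+140])
for p in (z(95,138),z(256,145),z(385,151)):
    P=bp(s,p,.100)[0]-[q[0],q[1],0]; c,n=np.cos(q[2]),np.sin(q[2]); print("shaft local",c*P[0]+n*P[1],-n*P[0]+c*P[1])
def res(p,full=0):
    xs,y,a=p; B=f([xs+.1*np.sin(.35-a),y,.098+.1*np.cos(.35-a)])
    H=f([xs,y-.0,.098])
    r=np.r_[proj(s,B)[0]-z(679,277),proj(sd,B)[0]-zs(463,188)]
    return r
o=least_squares(res,[.1,-.08,1.]); print(o.x,o.fun)
xs,y,a=o.x
print("shaft_end",f([xs,y,.098]),"bar",f([xs+.1*np.sin(.35-a),y,.098+.1*np.cos(.35-a)]))
print(proj(sd,f([xs,y+.033,.098])), zs(568,325))
E
```

```text
shaft local 0.10540969564488899 0.20965715910820534
shaft local 0.10540089389280365 0.1292696842798567
shaft local 0.10519892381844419 0.06493728097943342
[ 0.09752898 -0.08016344  0.90541411] [-0.18097448  0.65471659  0.61725359 -0.03250607]
shaft_end [[0.53770593 0.01634771 0.098     ]] bar [[0.48500357 0.01804004 0.18296822]]
[[265.13244352 200.25911854]] [266.66981132 200.82075472]
```

```bash
cat >> h.py <<'E'
from scipy.spatial.transform import Rotation as Ro
def st():
    o=robot.observe(); q=o["eef_rot"]; R=Ro.from_quat([q[1],q[2],q[3],q[0]]); M=R.as_matrix()
    return o,M
def need(yaw_deg):
    """rotvec (deg, world) to make tool x down and tool z along direction at yaw (mod 180)"""
    o,M=st(); best=None
    for k in (0,180):
        a=np.radians(yaw_deg+k); zt=np.array([np.cos(a),np.sin(a),0]); xt=np.array([0,0,-1.]); yt=np.cross(zt,xt)
        v=Ro.from_matrix(np.c_[xt,yt,zt]@M.T).as_rotvec(degrees=True)
        print("yaw",yaw_deg+k,"rotvec",v.round(1))
def show():
    o,M=st(); print("t",round(o["time"],2),"tcp",np.round(o["tool_pos"],4),"zaxis yaw",round(np.degrees(np.arctan2(M[1,2],M[0,2])),1),"x",M[:,0].round(3),"F",o["ft_force"].round(1),"gap",round(o["finger_gap"],3),"j",o["joints"].round(2))
E
python3 - <<'E'
from h import *
show(); need(-1.84); need(88.16)
E
```

```text
t 1.2 tcp [0.1877 0.6483 0.2503] zaxis yaw 73.9 x [-0. -0. -1.] F [ 0.6 -0.4 -0.7] gap 1.001 j [-1.44  0.43  0.07  1.61 -0.03  1.11 -0.07]
yaw -1.84 rotvec [  0.   -0.  -75.7]
yaw 178.16 rotvec [  0.    0.  104.3]
yaw 88.16 rotvec [ 0.  -0.  14.3]
yaw 268.15999999999997 rotvec [  -0.    -0.  -165.7]
```

>>> {"fn": "play_rows", "kwargs": {
  "rotation": [
    [0, 0, 0],
    [0, 0, 0],
    [0, 0, -5],
    [0, 0, -10],
    [0, 0, -15],
    [0, 0, -20],
    [0, 0, -25],
    [0, 0, -30]
  ],
  "translation": [
    [0, 0, 40],
    [0, 0, 80],
    [15, -35, 100],
    [30, -70, 100],
    [45, -105, 100],
    [60, -140, 100],
    [75, -175, 100],
    [90, -210, 100]
  ],
  "jaw": [1, 1, 1, 1, 1, 1, 1, 1]
}}

```text
time: 1.87
tool_pos: [0.2781, 0.4365, 0.3504]
eef_rot: [0.657, -0.262, 0.657, 0.263]
ft_force: [0.5, 0.2, -0.1]
finger_gap: 0.999
```

>>> {"fn": "play_rows", "kwargs": {
  "rotation": [
    [0, 0, -4],
    [0, 0, -8],
    [0, 0, -12],
    [0, 0, -16],
    [0, 0, -20],
    [0, 0, -24],
    [0, 0, -28],
    [0, 0, -32]
  ],
  "translation": [
    [17, -34, 0],
    [34, -68, 0],
    [51, -102, 0],
    [68, -136, 0],
    [85, -170, 0],
    [102, -204, 0],
    [119, -238, 0],
    [136, -272, 0]
  ],
  "jaw": [1, 1, 1, 1, 1, 1, 1, 1]
}}

```text
time: 2.53
tool_pos: [0.4145, 0.1626, 0.3507]
eef_rot: [0.704, -0.07, 0.703, 0.071]
ft_force: [1.1, -0.1, -0.3]
finger_gap: 1.0
```

>>> {"fn": "play_rows", "kwargs": {
  "rotation": [
    [0, 0, -4],
    [0, 0, -8],
    [0, 0, -12],
    [0, 0, -13.7],
    [0, 0, -13.7],
    [0, 0, -13.7],
    [0, 0, -13.7]
  ],
  "translation": [
    [18, -36, 0],
    [36, -73, 0],
    [54, -110, 0],
    [72, -146, 0],
    [72, -146, -40],
    [72, -146, -80],
    [72, -146, -80]
  ],
  "jaw": [1, 1, 1, 1, 1, 1, 1]
}}

```text
time: 3.12
tool_pos: [0.4837, 0.0158, 0.2656]
eef_rot: [0.705, 0.014, 0.709, -0.015]
ft_force: [-1.6, -0.7, -1.6]
finger_gap: 1.001
```

```bash
python3 - <<'E'
from h import *
show(); need(-1.84)
s=snapshot("side"); zoom(s,(160,60,360,250),4,"lev1")
s=snapshot("top"); zoom(s,(165,130,365,260),4,"lev1t")
E
```

```text
t 3.12 tcp [0.4837 0.0158 0.2656] zaxis yaw -2.4 x [-0.006 -0.001 -1.   ] F [-1.6 -0.7 -1.6] gap 1.001 j [-0.84  0.1   0.74  2.03 -0.08  1.04 -0.11]
yaw -1.84 rotvec [ 0.1 -0.3  0.5]
yaw 178.16 rotvec [-5.000e-01 -1.000e-01 -1.795e+02]
```

View pics/lev1.png

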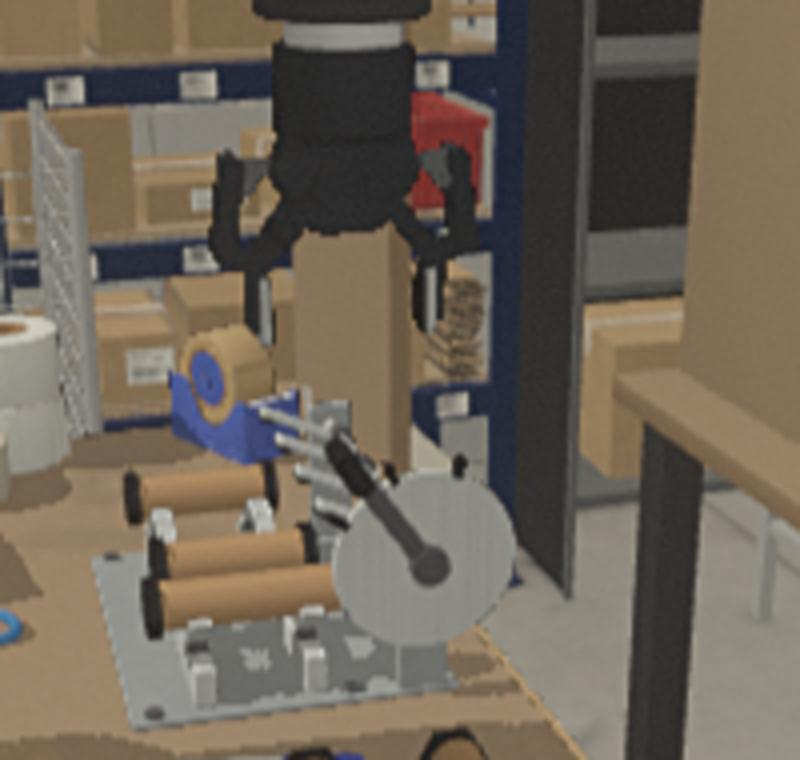

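>>> {"fn": "play_rows", "kwargs": {
  "rotation": [
    [0, 0, 0.5],
    [0, 0, 0.5],
    [0, 0, 0.5],
    [0, 0, 0.5],
    [0, 0, 0.5],
    [0, 0, 0.5],
    [0, 0, 0.5],
    [0, 0, 0.5]
  ],
  "translation": [
    [2, 2, -35],
    [2, 2, -70],
    [2, 2, -83],
    [2, 2, -83],
    [2, 2, -83],
    [2, 2, -83],
    [2, 2, -83],
    [2, 2, -83]
  ],
  "jaw": [1, 1, 1, 0, -1, -1, -1, -1]
}}

```text
time: 3.88
tool_pos: [0.489, 0.0188, 0.1895]
eef_rot: [0.707, 0.011, 0.707, -0.011]
ft_force: [-0.9, -0.5, 0.2]
finger_gap: 0.299
```

>>> {"fn": "play_rows", "kwargs": {
  "rotation": [
    [0, 0, 0],
    [0, 0, 0],
    [0, 0, 0]
  ],
  "translation": [
    [0, 0, 0],
    [0, 0, 0],
    [0, 0, 0]
  ],
  "jaw": [-1, -1, -1]
}}

```text
time: 4.13
tool_pos: [0.489, 0.019, 0.1901]
eef_rot: [0.707, 0.012, 0.707, -0.01]
ft_force: [-6.4, -0.4, 11.0]
finger_gap: 0.163
```

```bash
python3 - <<'E'
from h import *
show()
s=snapshot("side"); zoom(s,(160,60,360,250),4,"lev2")
E
```

```text
t 4.13 tcp [0.489  0.019  0.1901] zaxis yaw -1.8 x [ 0.001  0.002 -1.   ] F [-6.4 -0.4 11. ] gap 0.163 j [-0.79  0.23  0.72  2.11 -0.2   0.87  0.01]
```

View pics/lev2.png

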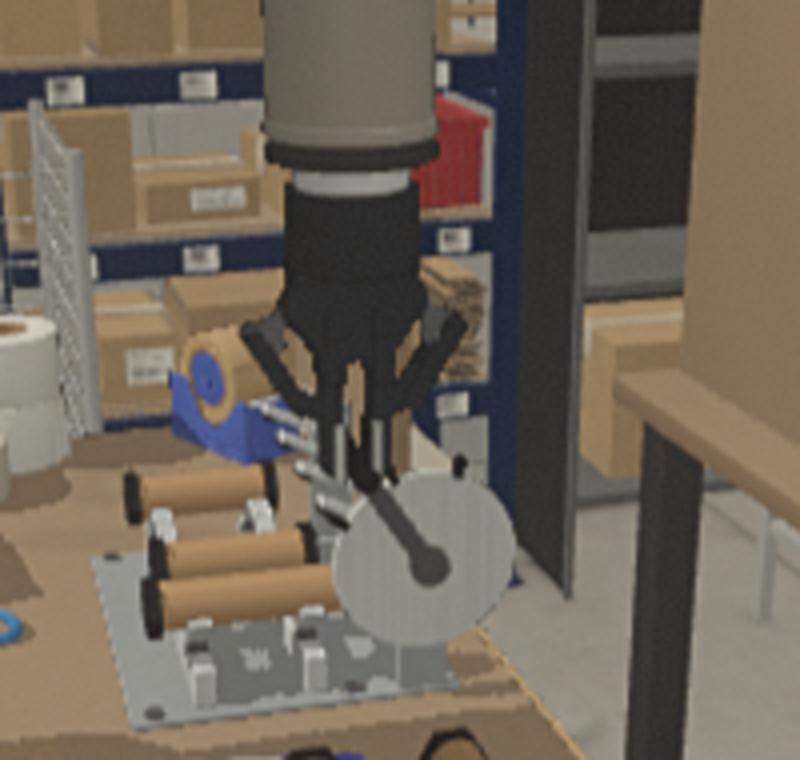

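>>> {"fn": "play_rows", "kwargs": {
  "rotation": [
    [0, 0, 0],
    [0, 0, 0],
    [0, 0, 0],
    [0, 0, 0],
    [0, 0, 0],
    [0, 0, 0],
    [0, 0, 0],
    [0, 0, 0]
  ],
  "translation": [
    [6, 0, 4],
    [12.5, -0.4, 7],
    [26, -0.8, 12.7],
    [41, -1.3, 16],
    [56, -1.8, 17],
    [71, -2.3, 16],
    [81, -2.6, 14],
    [87, -2.8, 12]
  ],
  "jaw": [-1, -1, -1, -1, -1, -1, -1, -1]
}}

```text
time: 4.85
tool_pos: [0.577, 0.0159, 0.2023]
eef_rot: [0.707, 0.012, 0.707, -0.01]
ft_force: [-4.9, -0.0, -1.5]
finger_gap: 0.161
```

>>> {"fn": "play_rows", "kwargs": {
  "rotation": [
    [0, 0, 0],
    [0, 0, 0],
    [0, 0, 0]
  ],
  "translation": [
    [3, 0, -1],
    [4, 0, -1],
    [4, 0, -1]
  ],
  "jaw": [-1, -1, -1]
}}

```text
time: 5.1
tool_pos: [0.5779, 0.0157, 0.2015]
eef_rot: [0.704, 0.012, 0.71, -0.01]
ft_force: [-35.3, 2.0, 33.1]
finger_gap: 0.158
```

```bash
python3 - <<'E'
from h import *
show()
s=snapshot("side"); zoom(s,(160,60,360,250),4,"lev3")
s=snapshot("top"); zoom(s,(165,130,365,260),4,"lev3t")
E
```

```text
t 5.1 tcp [0.5779 0.0157 0.2015] zaxis yaw -1.8 x [-0.007  0.003 -1.   ] F [-35.3   2.   33.1] gap 0.158 j [-0.68  0.39  0.69  1.9  -0.3   0.96  0.12]
```

View pics/lev3.png

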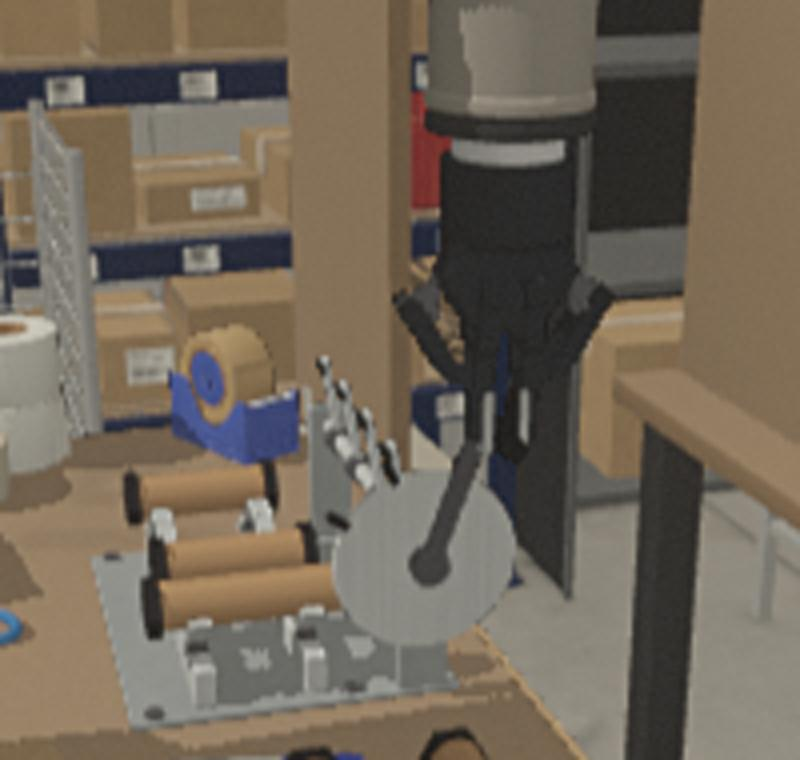

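>>> {"fn": "play_rows", "kwargs": {
  "rotation": [
    [0, 0, 0],
    [0, 0, 0],
    [0, 0, 0],
    [0, 0, 0],
    [0, 0, 0],
    [0, 0, 0]
  ],
  "translation": [
    [-3, 0, 1],
    [-3, 0, 1],
    [-3, 0, 1],
    [-3, 0, 30],
    [-3, 0, 70],
    [-3, 0, 80]
  ],
  "jaw": [0, 0.6, 0.8, 0.8, 0.8, 0.8]
}}

```text
time: 5.7
tool_pos: [0.5772, 0.0152, 0.2864]
eef_rot: [0.707, 0.013, 0.707, -0.01]
ft_force: [0.6, 0.2, 0.6]
finger_gap: 0.898
```

```bash
python3 - <<'E'
from h import *
show(); need(88.16)
s=snapshot("side"); zoom(s,(160,60,360,250),4,"lev4")
s=snapshot("top"); s["img"]=cv2.imread("pics/top0.png"); zoom(s,(290,165,430,265),5.5,"right")
E
```

```text
t 5.7 tcp [0.5772 0.0152 0.2864] zaxis yaw -1.9 x [-0.001  0.004 -1.   ] F [0.6 0.2 0.6] gap 0.898 j [-0.73  0.28  0.73  1.82 -0.21  1.12  0.04]
yaw 88.16 rotvec [-0.1 -0.2 90. ]
yaw 268.15999999999997 rotvec [ -0.2   0.1 -90. ]
```

View pics/lev4.png

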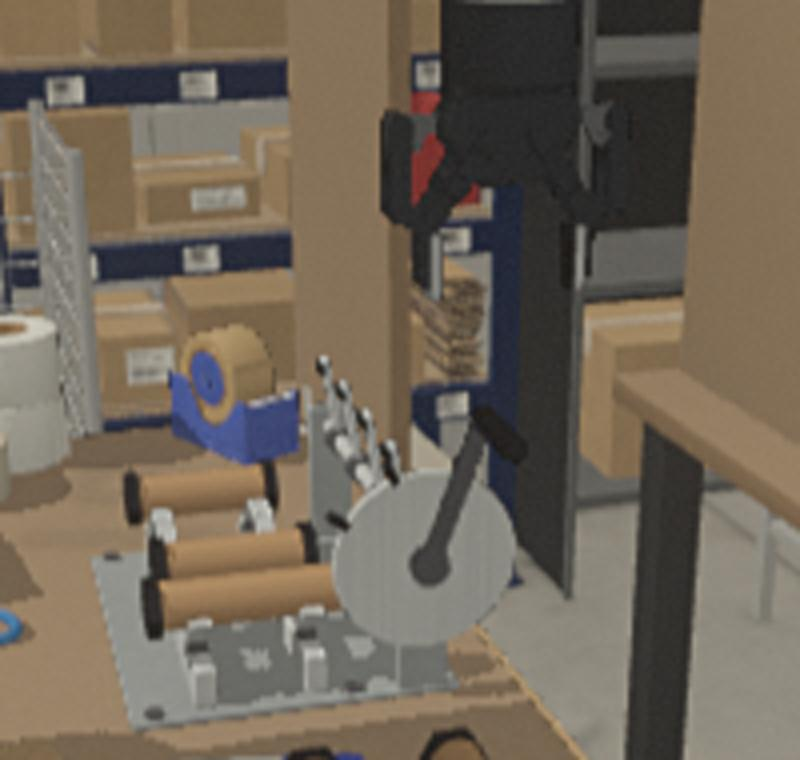

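View pics/right.png

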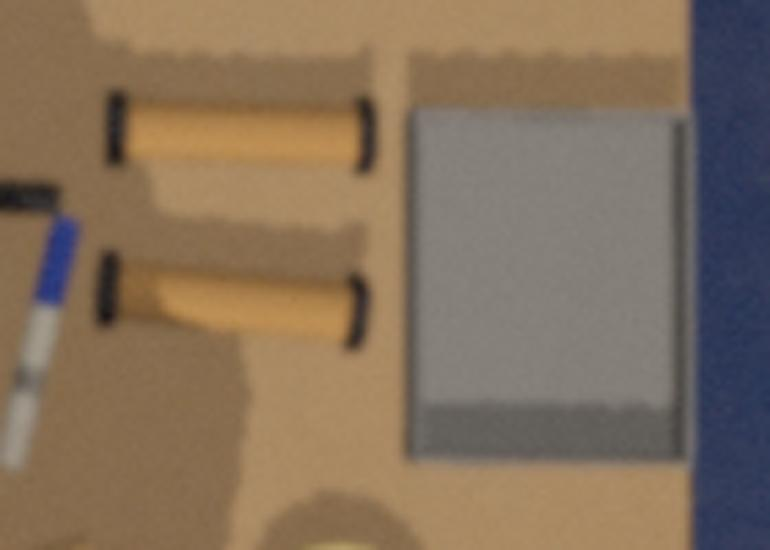

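```bash
python3 - <<'E'
from h import *
s=snapshot("top")
z=lambda a,b:np.array([a/5.5-.5+290,b/5.5-.5+165])
C=bp(s,[z(408,107),z(693,117),z(690,464),z(405,461)],.03); print(C.round(4)); print("tray",C.mean(0).round(4),"sizes",[round(np.linalg.norm(C[i]-C[(i+1)%4]),4) for i in range(4)])
for a,b in ((0,3),(1,2)):
    D=C[a]-C[b]; print("yaw",np.degrees(np.arctan2(D[1],D[0])))
for i in (0,3):
    D=C[{0:0,3:3}[i]]-C[{0:1,3:2}[i]]; print("yaw",np.degrees(np.arctan2(-D[0],D[1])))
for n,l,r in (("b",(97,289),(370,313)),("c",(106,127),(376,135))):
    P=bp(s,[z(*l),z(*r)],.018); D=P[0]-P[1]; print(n,P.mean(0).round(4),np.linalg.norm(D),"axis yaw",np.degrees(np.arctan2(D[1],D[0])))
E
```

```text
[[ 0.5393 -0.205   0.03  ]
 [ 0.5358 -0.3532  0.03  ]
 [ 0.3559 -0.351   0.03  ]
 [ 0.3555 -0.2038  0.03  ]]
tray [ 0.4466 -0.2783  0.03  ] sizes [np.float64(0.1482), np.float64(0.1799), np.float64(0.1472), np.float64(0.1838)]
yaw -0.38222297346411976
yaw -0.6961308924784237
yaw -1.3611375270209716
yaw 0.13235978434117435
b [ 0.4371 -0.1162  0.018 ] 0.1434275141544639 axis yaw 85.67428883042899
c [ 0.5264 -0.1197  0.018 ] 0.14187196055291343 axis yaw 88.95991282727272
```

>>> {"fn": "play_rows", "kwargs": {
  "rotation": [
    [0, 0, 7],
    [0, 0, 14],
    [0, 0, 21],
    [0, 0, 28],
    [0, 0, 35],
    [0, 0, 42],
    [0, 0, 49],
    [0, 0, 56]
  ],
  "translation": [
    [-10, 12, 0],
    [-22, 25, 0],
    [-34, 38, 0],
    [-46, 51, 0],
    [-58, 64, 0],
    [-70, 77, 0],
    [-82, 91, -10],
    [-94, 105, -20]
  ],
  "jaw": [0.5, 0.3, 0.3, 0.3, 0.3, 0.3, 0.3, 0.3]
}}

```text
time: 6.52
tool_pos: [0.4814, 0.1217, 0.2618]
eef_rot: [0.627, -0.324, 0.63, 0.325]
ft_force: [0.5, -0.7, -1.0]
finger_gap: 0.651
```

>>> {"fn": "play_rows", "kwargs": {
  "rotation": [
    [0, 0, 7],
    [0, 0, 14],
    [0, 0, 21],
    [0, 0, 28],
    [0, 0, 34],
    [0, 0, 34],
    [0, 0, 34]
  ],
  "translation": [
    [-10, 12, -20],
    [-20, 24, -45],
    [-30, 36, -70],
    [-38, 43, -95],
    [-38, 43, -106],
    [-38, 43, -106],
    [-38, 43, -106]
  ],
  "jaw": [0.3, 0.3, 0.3, 0.3, 0.3, 0.3, 0.3]
}}

```text
time: 7.1
tool_pos: [0.4432, 0.1642, 0.1552]
eef_rot: [0.505, -0.493, 0.51, 0.493]
ft_force: [0.1, 0.3, 0.1]
finger_gap: 0.649
```

```bash
python3 - <<'E'
from h import *
show(); need(88.16)
s=snapshot("side"); zoom(s,(160,60,360,250),4,"g1")
s=snapshot("top"); zoom(s,(165,130,365,260),4,"g1t")
E
```

```text
t 7.1 tcp [0.4432 0.1642 0.1552] zaxis yaw 88.3 x [-0.005 -0.005 -1.   ] F [0.1 0.3 0.1] gap 0.649 j [-0.83  0.23  0.39  2.15 -0.12  0.79  1.17]
yaw 88.16 rotvec [ 0.3 -0.3 -0.2]
yaw 268.15999999999997 rotvec [  0.5   0.4 179.8]
```

View pics/g1.png

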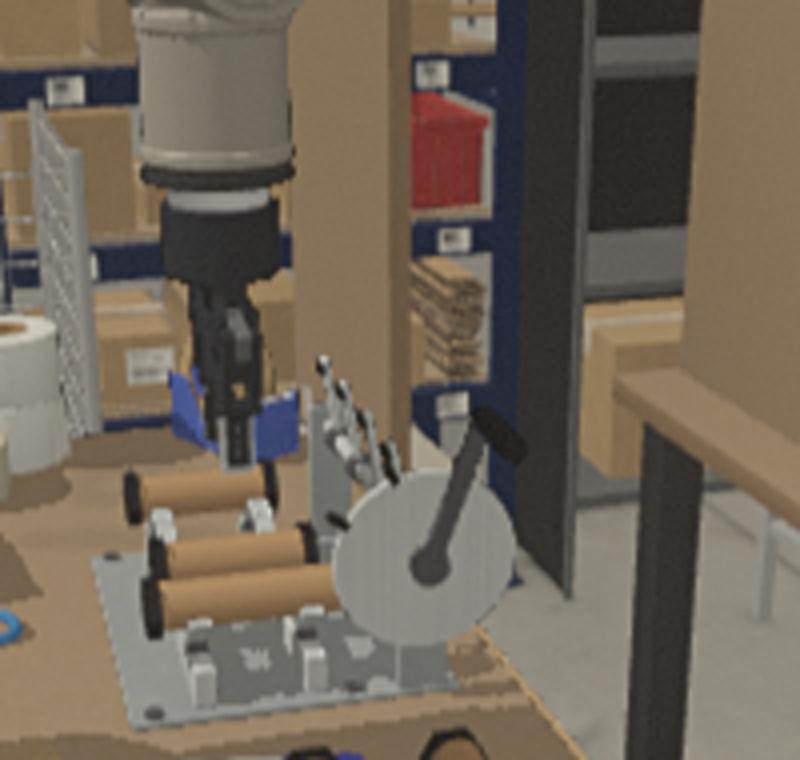

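View pics/g1t.png

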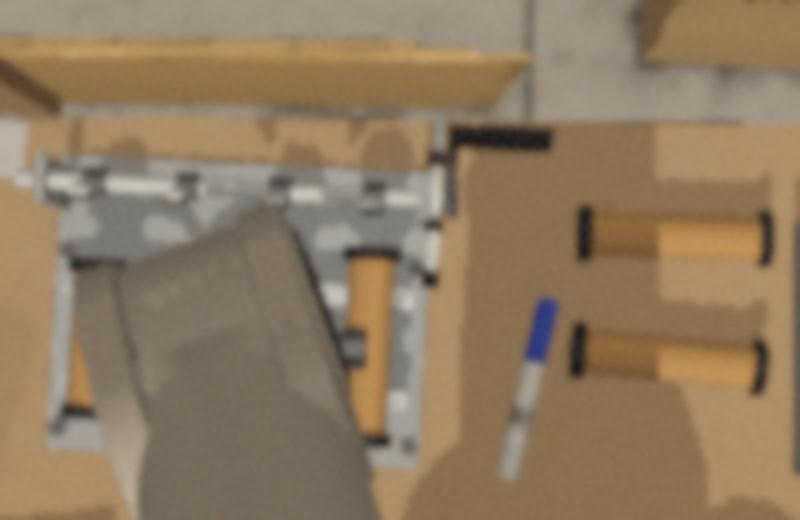

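>>> {"fn": "play_rows", "kwargs": {
  "rotation": [
    [0.3, -0.3, 0],
    [0.3, -0.3, 0],
    [0.3, -0.3, 0],
    [0.3, -0.3, 0],
    [0.3, -0.3, 0],
    [0.3, -0.3, 0],
    [0.3, -0.3, 0],
    [0.3, -0.3, 0]
  ],
  "translation": [
    [2, -0.5, -30],
    [2, -0.5, -60],
    [2, -0.5, -87],
    [2, -0.5, -88],
    [2, -0.5, -88],
    [2, -0.5, -88],
    [2, -0.5, -88],
    [2, -0.5, -88]
  ],
  "jaw": [0.15, 0.1, 0.1, 0.1, -1, -1, -1, -1]
}}

```text
time: 7.87
tool_pos: [0.4471, 0.1644, 0.0701]
eef_rot: [0.509, -0.493, 0.506, 0.492]
ft_force: [1.1, 0.7, 0.7]
finger_gap: 0.352
```

>>> {"fn": "play_rows", "kwargs": {
  "rotation": [
    [0, 0, 0],
    [0, 0, 0],
    [0, 0, 0],
    [0, 0, 0],
    [0, 0, 0],
    [0, 0, 0]
  ],
  "translation": [
    [0, 0, 0],
    [0, 0, 15],
    [0, 0, 45],
    [0, 0, 80],
    [0, 0, 120],
    [0, 0, 120]
  ],
  "jaw": [-1, -1, -1, -1, -1, -1]
}}

```text
time: 8.37
tool_pos: [0.4499, 0.1651, 0.197]
eef_rot: [0.513, -0.493, 0.503, 0.491]
ft_force: [2.2, 1.6, -0.3]
finger_gap: 0.352
```

```bash
python3 - <<'E'
from h import *
show()
s=snapshot("side"); zoom(s,(160,60,360,250),4,"g2")
E
```

```text
t 8.37 tcp [0.4499 0.1651 0.197 ] zaxis yaw 88.2 x [ 0.012  0.008 -1.   ] F [ 2.2  1.6 -0.3] gap 0.352 j [-0.86  0.16  0.42  2.12 -0.09  0.86  1.15]
```

View pics/g2.png

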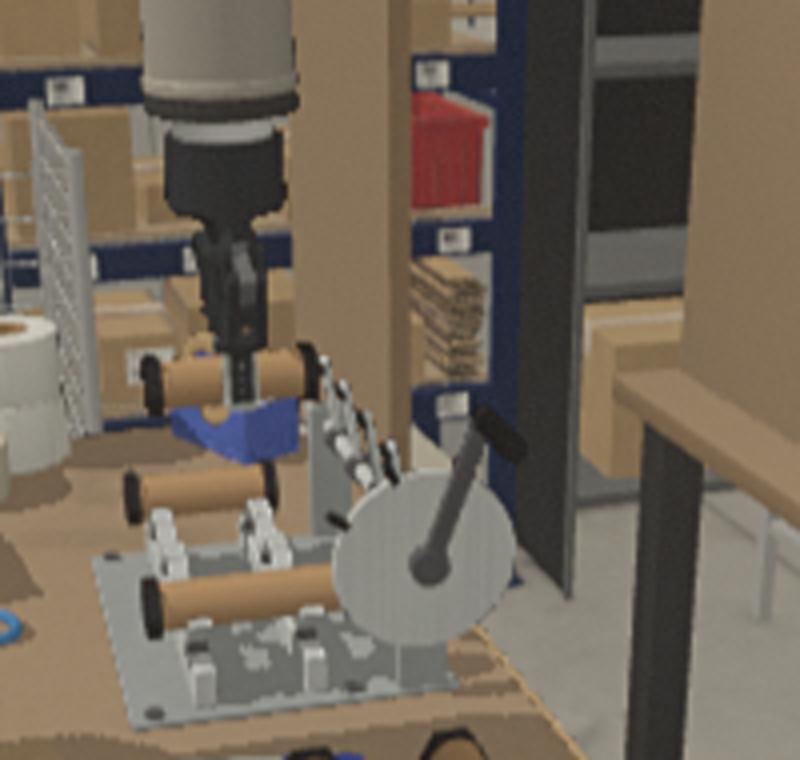

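>>> {"fn": "play_rows", "kwargs": {
  "rotation": [
    [0, 0, -5.5],
    [0, 0, -11],
    [0, 0, -16.5],
    [0, 0, -22],
    [0, 0, -27.5],
    [0, 0, -33],
    [0, 0, -38.5],
    [0, 0, -44]
  ],
  "translation": [
    [0, -20, 20],
    [2, -48, 30],
    [5, -76, 30],
    [8, -104, 30],
    [11, -132, 30],
    [14, -160, 30],
    [16, -190, 30],
    [18, -220, 30]
  ],
  "jaw": [-1, -1, -1, -1, -1, -1, -1, -1]
}}

```text
time: 9.08
tool_pos: [0.4665, -0.0564, 0.2242]
eef_rot: [0.66, -0.267, 0.652, 0.262]
ft_force: [0.5, 0.1, -1.6]
finger_gap: 0.354
```

>>> {"fn": "play_rows", "kwargs": {
  "rotation": [
    [0, 0, -5.5],
    [0, 0, -11],
    [0, 0, -16.5],
    [0, 0, -22],
    [0, 0, -27.5],
    [0, 0, -33],
    [0, 0, -38.5],
    [0, 0, -44.8]
  ],
  "translation": [
    [2, -30, 0],
    [5, -60, 0],
    [8, -90, 0],
    [11, -120, 0],
    [14, -150, 0],
    [16, -180, 0],
    [17, -205, 0],
    [18, -223, -20]
  ],
  "jaw": [-1, -1, -1, -1, -1, -1, -1, -1]
}}

```text
time: 9.75
tool_pos: [0.4852, -0.2828, 0.2065]
eef_rot: [0.711, 0.004, 0.703, -0.012]
ft_force: [1.6, 1.5, -0.5]
finger_gap: 0.358
```

```bash
python3 - <<'E'
from h import *
show();need(-.6)
s=snapshot("side"); zoom(s,(160,140,360,384),3,"p1")
s=snapshot("top"); zoom(s,(250,130,450,290),4,"p1t")
E
```

```text
t 9.75 tcp [ 0.4852 -0.2828  0.2065] zaxis yaw -1.2 x [ 0.012 -0.012 -1.   ] F [ 1.6  1.5 -0.5] gap 0.358 j [-0.28  0.38  0.87  1.96 -0.35  0.95  0.74]
yaw -0.6 rotvec [0.7 0.7 0.6]
yaw 179.4 rotvec [   1.1   -1.1 -179.4]
```

View pics/p1.png

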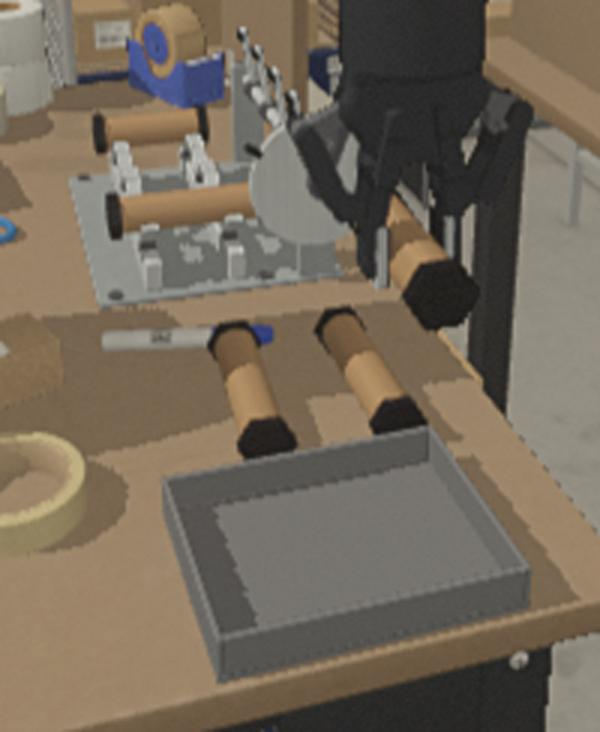

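View pics/p1t.png

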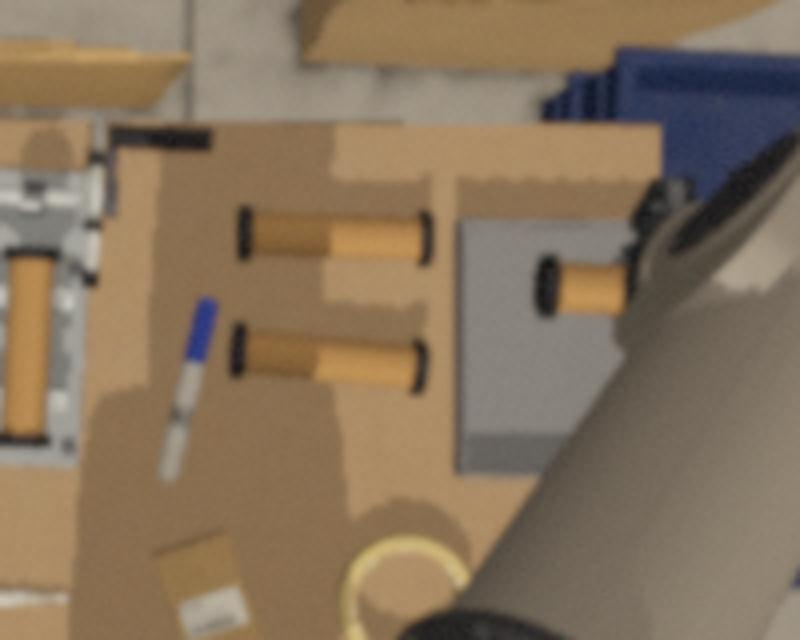

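>>> {"fn": "play_rows", "kwargs": {
  "rotation": [
    [0.7, 0.7, 0.6],
    [0.7, 0.7, 0.6],
    [0.7, 0.7, 0.6],
    [0.7, 0.7, 0.6],
    [0.7, 0.7, 0.6],
    [0.7, 0.7, 0.6],
    [0.7, 0.7, 0.6],
    [0.7, 0.7, 0.6]
  ],
  "translation": [
    [0, 3, -30],
    [1, 4, -65],
    [1, 4, -100],
    [1, 4, -130],
    [1, 4, -150],
    [1, 4, -160],
    [1, 4, -166],
    [1, 4, -166]
  ],
  "jaw": [-1, -1, -1, -1, -1, -1, -1, -1]
}}

```text
time: 10.52
tool_pos: [0.4837, -0.2775, 0.036]
eef_rot: [0.704, 0.005, 0.71, -0.004]
ft_force: [-0.2, 0.1, -0.9]
finger_gap: 0.354
```

```bash
python3 - <<'E'
from h import *
show()
s=snapshot("side"); zoom(s,(160,140,360,384),3,"p2")
E
```

```text
t 10.52 tcp [ 0.4837 -0.2775  0.036 ] zaxis yaw -0.7 x [-0.008  0.002 -1.   ] F [-0.2  0.1 -0.9] gap 0.354 j [-0.09  0.63  0.64  2.05 -0.6   0.67  0.94]
```

View pics/p2.png

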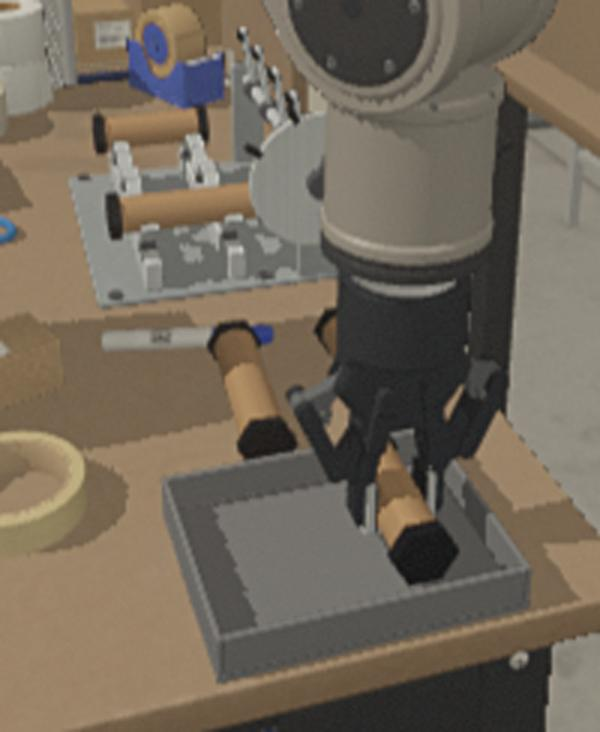

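>>> {"fn": "play_rows", "kwargs": {
  "rotation": [
    [0, 0, 0],
    [0, 0, 0],
    [0, 0, 0],
    [0, 0, 0],
    [0, 0, 0],
    [0, 0, 0],
    [0, 0, 0],
    [0, 0, 0]
  ],
  "translation": [
    [0, 0, -3],
    [0, 0, -6],
    [0, 0, -6],
    [0, 0, -6],
    [0, 0, -5],
    [0, 0, -4],
    [0, 0, 15],
    [0, 0, 50]
  ],
  "jaw": [-1, -1, -1, -0.2, 0.1, 0.1, 0.1, 0.1]
}}

```text
time: 11.23
tool_pos: [0.4825, -0.277, 0.0852]
eef_rot: [0.703, 0.005, 0.711, -0.004]
ft_force: [-0.2, 0.0, 0.1]
finger_gap: 0.547
```

```bash
python3 - <<'E'
from h import *
show()
s=snapshot("side"); zoom(s,(160,140,360,384),3,"p3")
E
```

```text
t 11.23 tcp [ 0.4825 -0.277   0.0852] zaxis yaw -0.7 x [-0.012  0.002 -1.   ] F [-0.2  0.   0.1] gap 0.547 j [-0.15  0.56  0.72  2.03 -0.53  0.76  0.88]
```

View pics/p3.png

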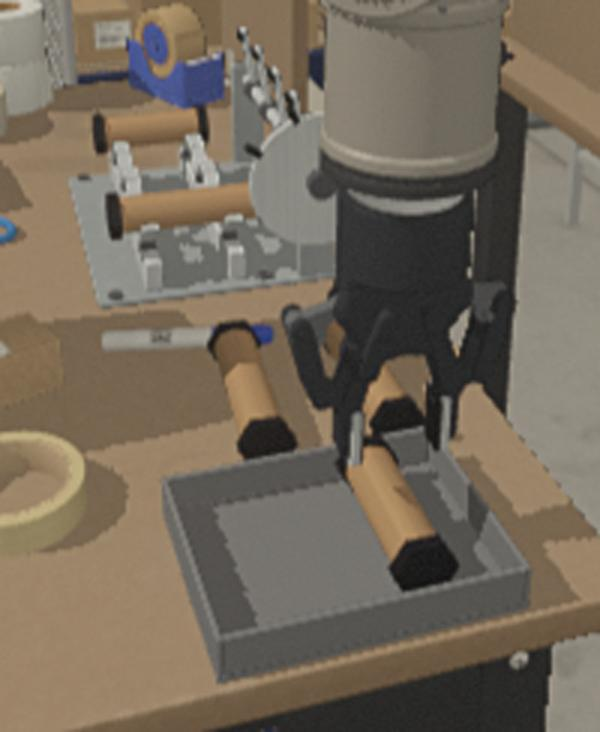

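>>> {"fn": "play_rows", "kwargs": {
  "rotation": [
    [0, -0.7, -0.3],
    [0, -0.7, -0.3],
    [0, -0.7, -0.3],
    [0, -0.7, -0.3],
    [0, -0.7, -0.3],
    [0, -0.7, -0.3],
    [0, -0.7, -0.3],
    [0, -0.7, -0.3]
  ],
  "translation": [
    [0, 0, 25],
    [8, 30, 35],
    [17, 60, 35],
    [26, 90, 35],
    [35, 125, 35],
    [44, 157, 35],
    [44, 157, 20],
    [44, 157, 20]
  ],
  "jaw": [0.3, 0.3, 0.3, 0.3, 0.3, 0.3, 0.3, 0.3]
}}

```text
time: 11.95
tool_pos: [0.529, -0.1195, 0.111]
eef_rot: [0.709, 0.005, 0.705, -0.005]
ft_force: [-1.4, -0.4, -1.3]
finger_gap: 0.654
```

```bash
python3 - <<'E'
from h import *
show(); need(-1.04)
s=snapshot("top"); zoom(s,(250,130,450,290),4,"c1t")
s=snapshot("side"); zoom(s,(160,140,360,384),3,"c1")
E
```

```text
t 11.95 tcp [ 0.529  -0.1195  0.111 ] zaxis yaw -0.8 x [ 0.007  0.001 -1.   ] F [-1.4 -0.4 -1.3] gap 0.654 j [-0.5   0.49  0.77  2.06 -0.49  0.77  0.56]
yaw -1.04 rotvec [-0.   0.4 -0.2]
yaw 178.96 rotvec [ -0.6  -0.  179.8]
```

View pics/c1t.png

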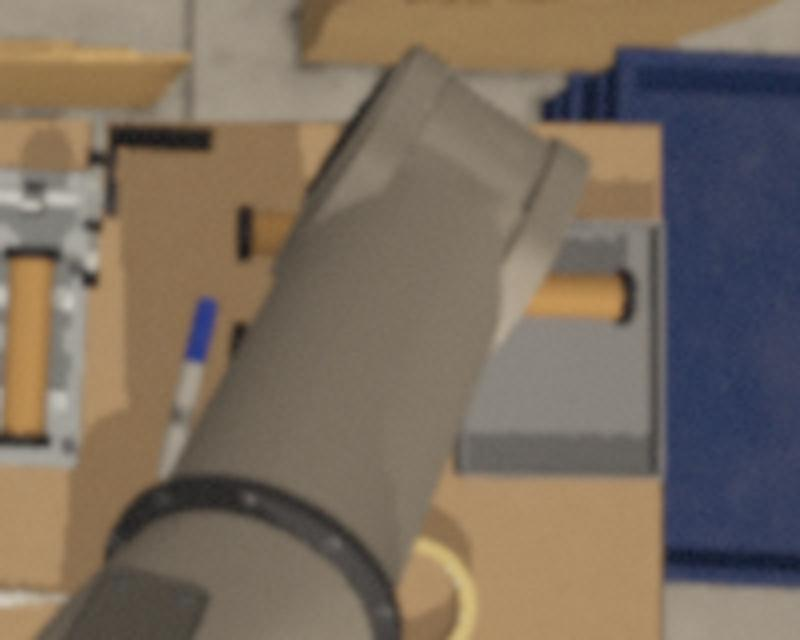

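View pics/c1.png

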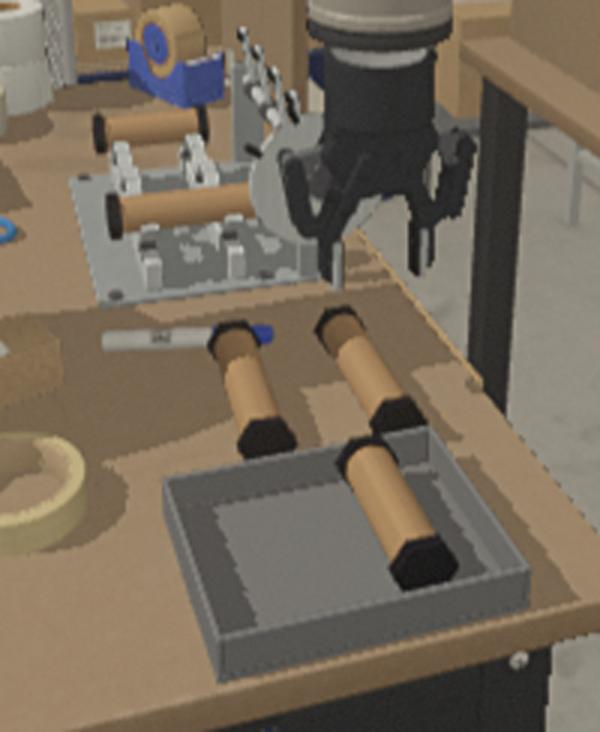

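>>> {"fn": "play_rows", "kwargs": {
  "rotation": [
    [0, 0.4, -0.2],
    [0, 0.4, -0.2],
    [0, 0.4, -0.2],
    [0, 0.4, -0.2],
    [0, 0.4, -0.2],
    [0, 0.4, -0.2]
  ],
  "translation": [
    [-2, 0, -25],
    [-3, 0, -50],
    [-3, 0, -70],
    [-3, 0, -80],
    [-3, 0, -80],
    [-3, 0, -80]
  ],
  "jaw": [0.3, 0.3, 0.3, 0.3, 0.3, 0.3]
}}

```text
time: 12.55
tool_pos: [0.5256, -0.1241, 0.0332]
eef_rot: [0.707, 0.009, 0.707, -0.009]
ft_force: [0.4, -0.4, -0.3]
finger_gap: 0.65
```

>>> {"fn": "play_rows", "kwargs": {
  "rotation": [
    [0, 0, 0],
    [0, 0, 0],
    [0, 0, 0],
    [0, 0, 0],
    [0, 0, 0],
    [0, 0, 0],
    [0, 0, 0]
  ],
  "translation": [
    [0, 4, -6],
    [0, 4, -9],
    [0, 4, -9],
    [0, 4, -9],
    [0, 4, -9],
    [0, 4, -9],
    [0, 4, -9]
  ],
  "jaw": [0.3, 0.3, -1, -1, -1, -1, -1]
}}

```text
time: 13.13
tool_pos: [0.5258, -0.12, 0.0248]
eef_rot: [0.707, 0.009, 0.707, -0.009]
ft_force: [-2.3, 1.2, 6.7]
finger_gap: 0.353
```

```bash
python3 - <<'E'
from h import *
show(); need(-1.04)
s=snapshot("side"); zoom(s,(160,140,360,384),3,"c2")
E
```

```text
t 13.13 tcp [ 0.5258 -0.12    0.0248] zaxis yaw -1.4 x [ 0.001 -0.001 -1.   ] F [-2.3  1.2  6.7] gap 0.353 j [-0.38  0.62  0.63  2.1  -0.63  0.62  0.66]
yaw -1.04 rotvec [0.  0.1 0.4]
yaw 178.96 rotvec [ 1.000e-01 -1.000e-01 -1.796e+02]
```

View pics/c2.png

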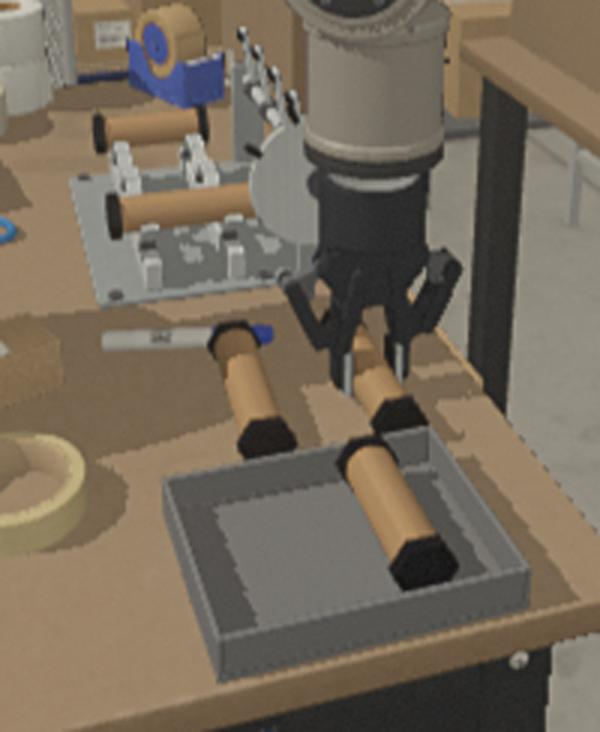

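>>> {"fn": "play_rows", "kwargs": {
  "rotation": [
    [0, 0, 0],
    [0, 0, 0],
    [0, 0, 0],
    [0, 0, 5],
    [0, 0, 11],
    [0, 0, 17],
    [0, 0, 23],
    [0, 0, 29]
  ],
  "translation": [
    [0, 0, 15],
    [0, 0, 45],
    [-5, 0, 80],
    [-18, 5, 110],
    [-30, 12, 140],
    [-42, 20, 170],
    [-54, 30, 200],
    [-66, 45, 225]
  ],
  "jaw": [-1, -1, -1, -1, -1, -1, -1, -1]
}}

```text
time: 13.85
tool_pos: [0.4592, -0.076, 0.2515]
eef_rot: [0.687, -0.17, 0.686, 0.169]
ft_force: [-0.1, 0.2, -0.3]
finger_gap: 0.351
```

>>> {"fn": "play_rows", "kwargs": {
  "rotation": [
    [0, 0, 6],
    [0, 0, 12],
    [0, 0, 18],
    [0, 0, 24],
    [0, 0, 30],
    [0, 0, 36],
    [0, 0, 42],
    [0, 0, 48]
  ],
  "translation": [
    [-5, 20, 0],
    [-10, 45, 0],
    [-15, 70, 0],
    [-16, 95, 0],
    [-16, 120, 0],
    [-16, 145, 0],
    [-16, 170, 0],
    [-16, 195, 0]
  ],
  "jaw": [-1, -1, -1, -1, -1, -1, -1, -1]
}}

```text
time: 14.52
tool_pos: [0.4429, 0.12, 0.2518]
eef_rot: [0.558, -0.435, 0.556, 0.436]
ft_force: [0.8, 0.5, -0.7]
finger_gap: 0.353
```

```bash
python3 - <<'E'
from h import *
show(); need(88.16)
E
```

```text
t 14.52 tcp [0.4429 0.12   0.2518] zaxis yaw 76.0 x [ 0.002  0.002 -1.   ] F [ 0.8  0.5 -0.7] gap 0.353 j [-1.    0.05  0.63  2.1  -0.04  1.    0.97]
yaw 88.16 rotvec [-0.1  0.1 12.1]
yaw 268.15999999999997 rotvec [ 1.000e-01  2.000e-01 -1.679e+02]
```

>>> {"fn": "play_rows", "kwargs": {
  "rotation": [
    [0, 0, 6],
    [0, 0, 12.1],
    [0, 0, 12.1],
    [0, 0, 12.1],
    [0, 0, 12.1],
    [0, 0, 12.1],
    [0, 0, 12.1]
  ],
  "translation": [
    [1, 22, 0],
    [2, 43.5, -10],
    [2, 43.5, -40],
    [2, 43.5, -70],
    [2, 43.5, -100],
    [2, 43.5, -112],
    [2, 43.5, -112]
  ],
  "jaw": [-1, -1, -1, -1, -1, -1, -1]
}}

```text
time: 15.1
tool_pos: [0.4434, 0.1626, 0.1375]
eef_rot: [0.507, -0.492, 0.509, 0.492]
ft_force: [-0.9, -0.4, -0.8]
finger_gap: 0.356
```

```bash
python3 - <<'E'
from h import *
show(); need(88.16)
s=snapshot("side"); zoom(s,(160,60,360,250),4,"c3")
s=snapshot("top"); zoom(s,(165,130,365,260),4,"c3t")
E
```

```text
t 15.1 tcp [0.4434 0.1626 0.1375] zaxis yaw 88.1 x [-0.002 -0.001 -1.   ] F [-0.9 -0.4 -0.8] gap 0.356 j [-0.96  0.27  0.55  2.18 -0.21  0.74  1.27]
yaw 88.16 rotvec [ 0.1 -0.1  0. ]
yaw 268.15999999999997 rotvec [-2.0e-01 -1.0e-01 -1.8e+02]
```

View pics/c3.png

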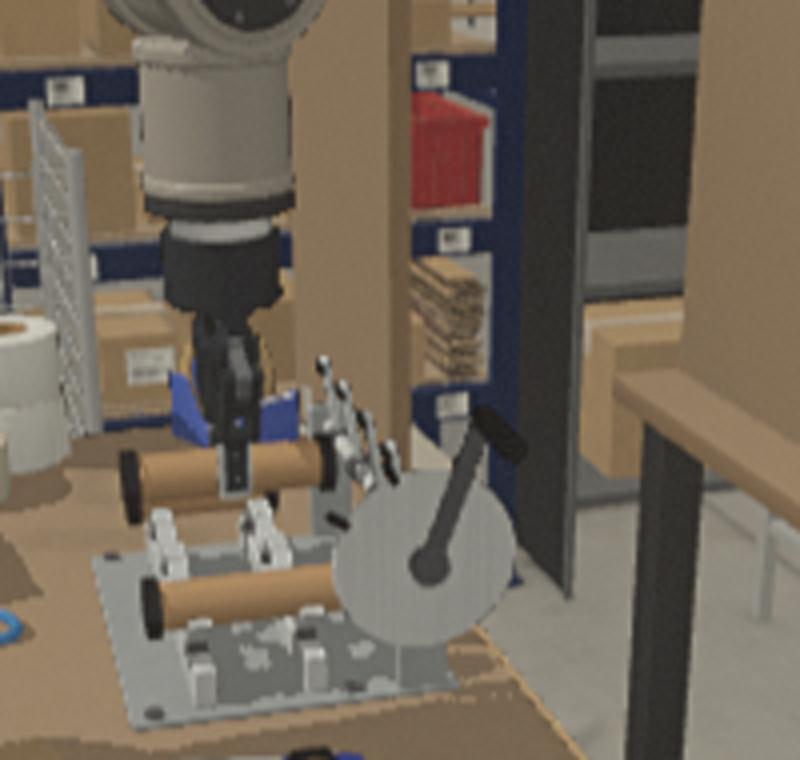

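View pics/c3t.png

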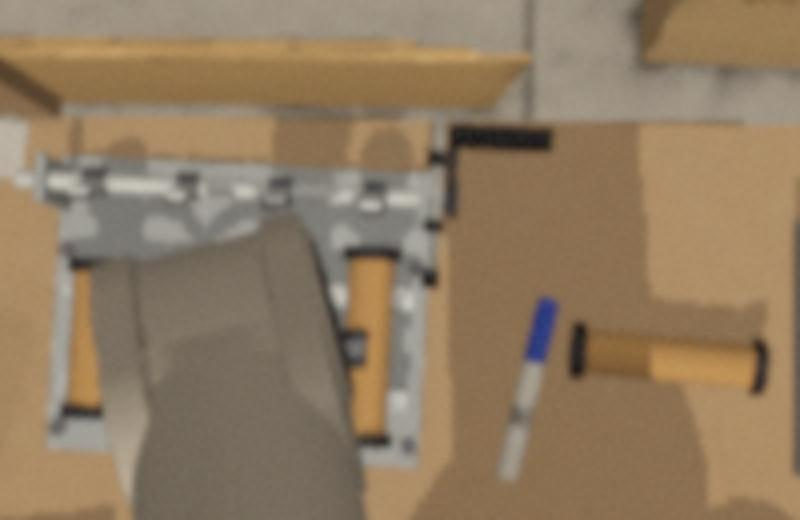

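>>> {"fn": "play_rows", "kwargs": {
  "rotation": [
    [0, 0, 0],
    [0, 0, 0],
    [0, 0, 0],
    [0, 0, 0],
    [0, 0, 0],
    [0, 0, 0]
  ],
  "translation": [
    [1.5, 1, -20],
    [1.5, 1, -40],
    [1.5, 1, -50],
    [1.5, 1, -56],
    [1.5, 1, -56],
    [1.5, 1, -56]
  ],
  "jaw": [-1, -1, -1, -1, -1, -1]
}}

```text
time: 15.7
tool_pos: [0.4469, 0.1643, 0.085]
eef_rot: [0.509, -0.492, 0.507, 0.492]
ft_force: [0.4, 0.1, -1.2]
finger_gap: 0.352
```

>>> {"fn": "play_rows", "kwargs": {
  "rotation": [
    [0, 0, 0],
    [0, 0, 0],
    [0, 0, 0],
    [0, 0, 0],
    [0, 0, 0],
    [0, 0, 0]
  ],
  "translation": [
    [-1, -0.5, -5],
    [-2, -0.7, -9],
    [-2, -0.7, -12],
    [-2, -0.7, -12],
    [-2, -0.7, -12],
    [-2, -0.7, -12]
  ],
  "jaw": [-1, -1, -1, -1, -1, -1]
}}

```text
time: 16.2
tool_pos: [0.4452, 0.1647, 0.0732]
eef_rot: [0.51, -0.492, 0.507, 0.492]
ft_force: [0.1, 5.4, 1.3]
finger_gap: 0.351
```

```bash
python3 - <<'E'
from h import *
show()
s=snapshot("side"); zoom(s,(160,60,360,250),4,"c4")
E
```

```text
t 16.2 tcp [0.4452 0.1647 0.0732] zaxis yaw 88.1 x [ 0.003  0.003 -1.   ] F [0.1 5.4 1.3] gap 0.351 j [-0.89  0.39  0.48  2.22 -0.32  0.59  1.37]
```

View pics/c4.png

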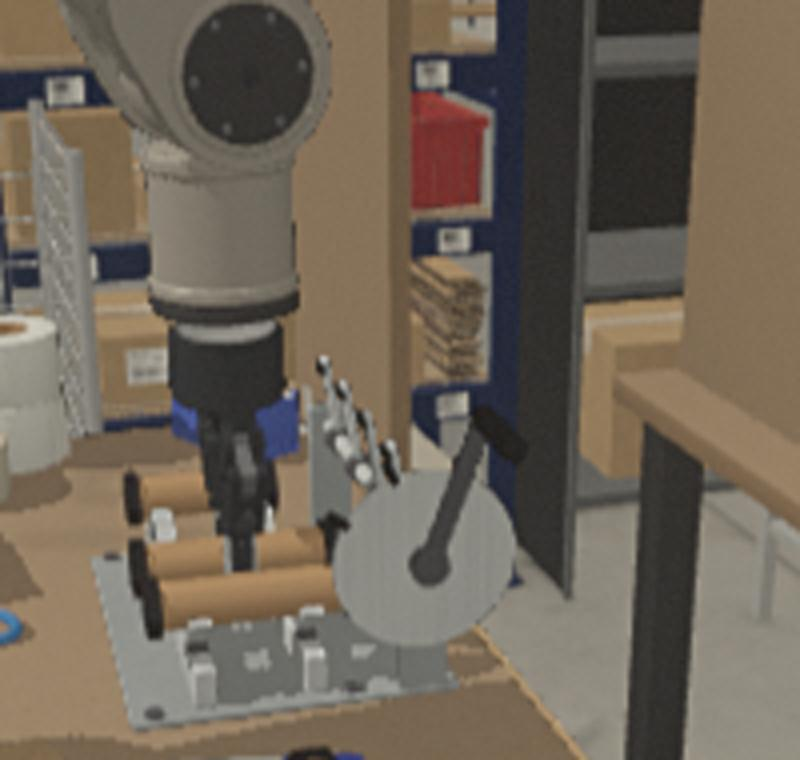

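>>> {"fn": "play_rows", "kwargs": {
  "rotation": [
    [0, 0, 0],
    [0, 0, 0],
    [0, 0, 0],
    [0, 0, 0],
    [0, 0, 0],
    [0, 0, 0],
    [0, 0, 0],
    [0, 0, 0]
  ],
  "translation": [
    [0, 0, 0],
    [0, 0, 0],
    [0, 0, 3],
    [0, 0, 35],
    [0, 0, 75],
    [1, 40, 80],
    [2, 80, 80],
    [3, 120, 80]
  ],
  "jaw": [0, 0.1, 0.1, 0.1, 0.1, 0.1, 0.1, 0.1]
}}

```text
time: 16.92
tool_pos: [0.4484, 0.2864, 0.1548]
eef_rot: [0.511, -0.491, 0.506, 0.492]
ft_force: [0.4, -1.0, -0.6]
finger_gap: 0.549
```

```bash
python3 - <<'E'
from h import *
show(); need(88.16)
s=snapshot("side"); zoom(s,(160,60,360,250),4,"s1")
s=snapshot("top"); zoom(s,(165,130,365,260),4,"s1t")
E
```

```text
t 16.92 tcp [0.4484 0.2864 0.1548] zaxis yaw 88.1 x [ 0.004  0.006 -1.   ] F [ 0.4 -1.  -0.6] gap 0.549 j [-1.12  0.34  0.52  2.04 -0.23  0.81  1.07]
yaw 88.16 rotvec [-0.3  0.2  0.1]
yaw 268.15999999999997 rotvec [   0.4    0.5 -179.9]
```

View pics/s1.png

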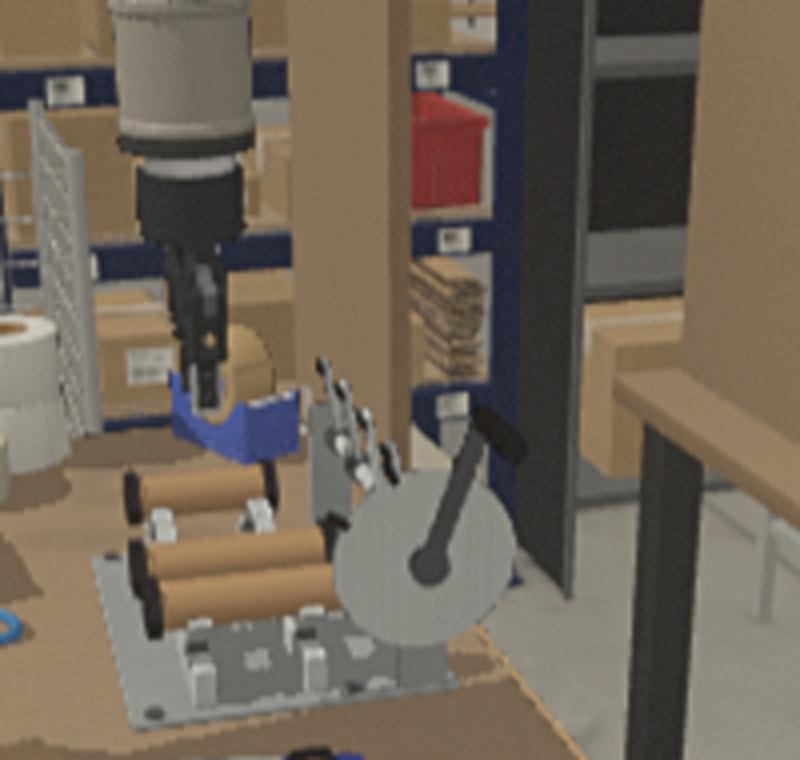

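View pics/s1t.png

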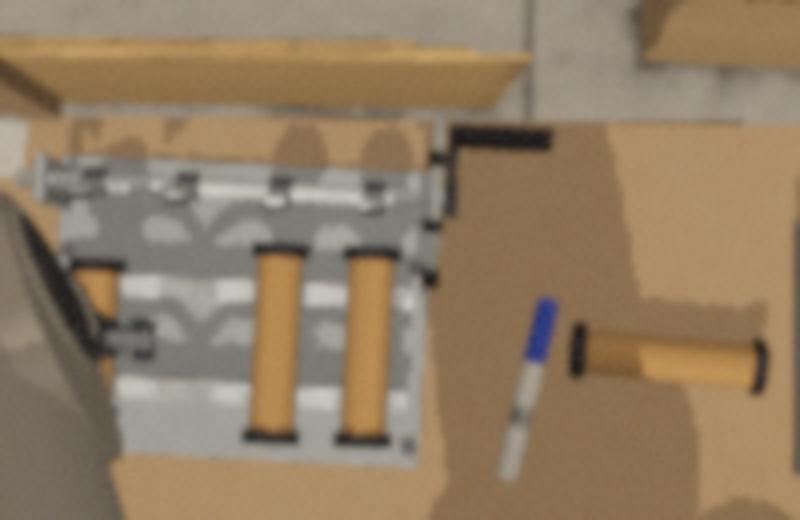

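>>> {"fn": "play_rows", "kwargs": {
  "rotation": [
    [-0.3, 0.2, 0.1],
    [-0.3, 0.2, 0.1],
    [-0.3, 0.2, 0.1],
    [-0.3, 0.2, 0.1],
    [-0.3, 0.2, 0.1],
    [-0.3, 0.2, 0.1],
    [-0.3, 0.2, 0.1],
    [-0.3, 0.2, 0.1]
  ],
  "translation": [
    [0, 5, -20],
    [0, 5, -45],
    [0, 5, -70],
    [0, 5, -84],
    [0, 5, -84],
    [0, 5, -84],
    [0, 5, -84],
    [0, 5, -84]
  ],
  "jaw": [0.1, 0.1, 0.1, 0.1, 0.1, -1, -1, -1]
}}

```text
time: 17.68
tool_pos: [0.4477, 0.2937, 0.0705]
eef_rot: [0.506, -0.494, 0.507, 0.493]
ft_force: [-1.9, -13.5, 2.3]
finger_gap: 0.35
```

>>> {"fn": "play_rows", "kwargs": {
  "rotation": [
    [0, 0, 0],
    [0, 0, 0],
    [0, 0, 0],
    [0, 0, 0],
    [0, 0, 0],
    [0, 0, 0]
  ],
  "translation": [
    [0, 0, 0],
    [0, 0, 0],
    [0, 0, 20],
    [0, 0, 60],
    [0, 0, 100],
    [0, 0, 140]
  ],
  "jaw": [-1, -1, -1, -1, -1, -1]
}}

```text
time: 18.18
tool_pos: [0.4476, 0.2934, 0.213]
eef_rot: [0.506, -0.494, 0.507, 0.493]
ft_force: [0.5, 1.3, -0.9]
finger_gap: 0.354
```

```bash
python3 - <<'E'
from h import *
show(); need(88.16)
s=snapshot("side"); zoom(s,(160,60,360,250),4,"s2")
E
```

```text
t 18.18 tcp [0.4476 0.2934 0.213 ] zaxis yaw 88.5 x [-0.    -0.002 -1.   ] F [ 0.5  1.3 -0.9] gap 0.354 j [-1.17  0.26  0.56  1.98 -0.17  0.94  1.02]
yaw 88.16 rotvec [ 0.1 -0.  -0.3]
yaw 268.15999999999997 rotvec [  0.    0.2 179.7]
```

View pics/s2.png

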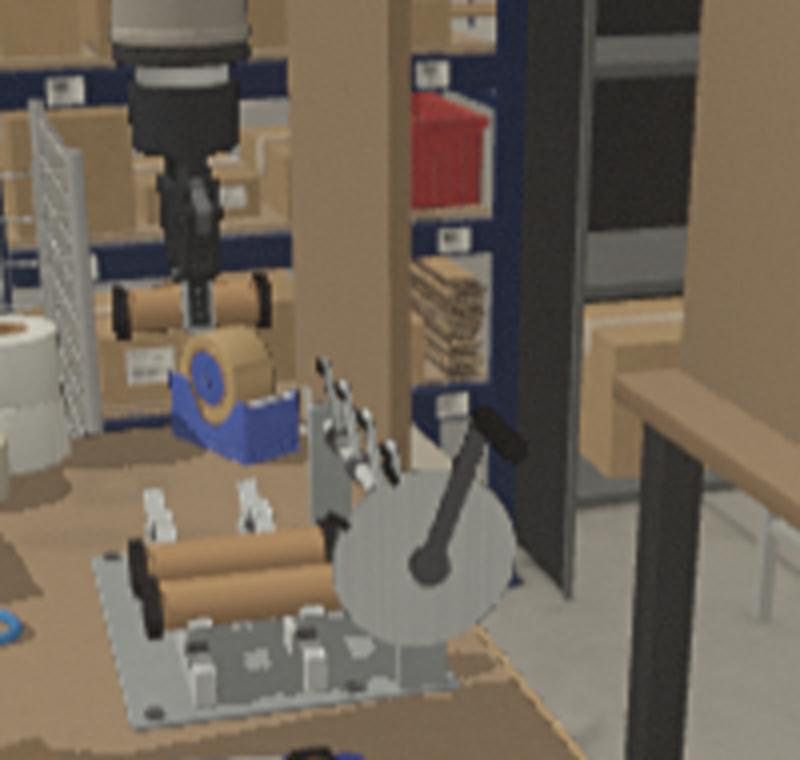

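>>> {"fn": "play_rows", "kwargs": {
  "rotation": [
    [0, 0, -4],
    [0, 0, -9],
    [0, 0, -14],
    [0, 0, -19],
    [0, 0, -24],
    [0, 0, -29],
    [0, 0, -34],
    [0, 0, -39]
  ],
  "translation": [
    [2, -20, 15],
    [4, -50, 30],
    [6, -80, 30],
    [8, -112, 30],
    [10, -144, 30],
    [12, -176, 30],
    [12, -208, 30],
    [12, -240, 30]
  ],
  "jaw": [-1, -1, -1, -1, -1, -1, -1, -1]
}}

```text
time: 18.9
tool_pos: [0.4625, 0.0534, 0.251]
eef_rot: [0.646, -0.295, 0.64, 0.294]
ft_force: [0.3, 0.4, -1.0]
finger_gap: 0.354
```

>>> {"fn": "play_rows", "kwargs": {
  "rotation": [
    [0, 0, -5],
    [0, 0, -10],
    [0, 0, -15],
    [0, 0, -20],
    [0, 0, -25],
    [0, 0, -30],
    [0, 0, -35],
    [0, 0, -40]
  ],
  "translation": [
    [0, -33, 0],
    [0, -66, 0],
    [0, -99, 0],
    [-2, -132, 0],
    [-8, -165, 0],
    [-15, -198, 0],
    [-22, -231, 0],
    [-30, -264, 0]
  ],
  "jaw": [-1, -1, -1, -1, -1, -1, -1, -1]
}}

```text
time: 19.57
tool_pos: [0.4324, -0.212, 0.2519]
eef_rot: [0.708, -0.056, 0.701, 0.054]
ft_force: [-0.2, -0.6, -1.2]
finger_gap: 0.358
```

```bash
python3 - <<'E'
from h import *
show(); need(-.6)
E
```

```text
t 19.57 tcp [ 0.4324 -0.212   0.2519] zaxis yaw 9.0 x [ 0.01  -0.003 -1.   ] F [-0.2 -0.6 -1.2] gap 0.358 j [-0.66  0.15  1.1   2.07 -0.16  0.99  0.68]
yaw -0.6 rotvec [ 0.2  0.6 -9.6]
yaw 179.4 rotvec [ -0.8   0.3 170.4]
```

>>> {"fn": "play_rows", "kwargs": {
  "rotation": [
    [0, 0, -5],
    [0.2, 0.6, -9.6],
    [0.2, 0.6, -9.6],
    [0.2, 0.6, -9.6],
    [0.2, 0.6, -9.6],
    [0.2, 0.6, -9.6],
    [0.2, 0.6, -9.6],
    [0.2, 0.6, -9.6]
  ],
  "translation": [
    [-10, -33, 0],
    [-23, -66, -10],
    [-23, -66, -45],
    [-23, -66, -80],
    [-23, -66, -115],
    [-23, -66, -145],
    [-23, -66, -165],
    [-23, -66, -165]
  ],
  "jaw": [-1, -1, -1, -1, -1, -1, -1, -1]
}}

```text
time: 20.23
tool_pos: [0.4081, -0.2773, 0.0845]
eef_rot: [0.706, 0.005, 0.709, -0.004]
ft_force: [-1.5, 1.2, -1.2]
finger_gap: 0.355
```

```bash
python3 - <<'E'
from h import *
show(); need(-.6)
s=snapshot("side"); zoom(s,(160,140,360,384),3,"q1")
E
```

```text
t 20.23 tcp [ 0.4081 -0.2773  0.0845] zaxis yaw -0.7 x [-0.004  0.001 -1.   ] F [-1.5  1.2 -1.2] gap 0.355 j [-0.2   0.5   0.83  2.18 -0.58  0.7   1.03]
yaw -0.6 rotvec [-0.1 -0.2  0.1]
yaw 179.4 rotvec [-4.000e-01  1.000e-01 -1.799e+02]
```

View pics/q1.png

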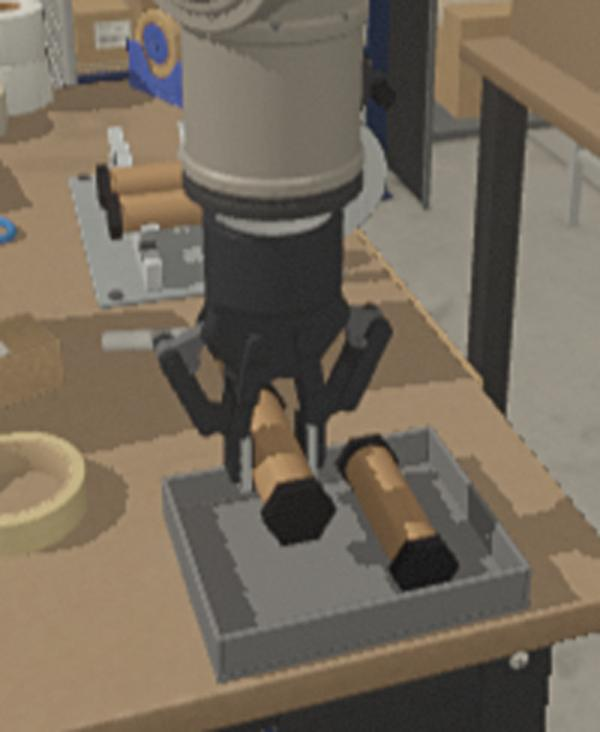

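>>> {"fn": "play_rows", "kwargs": {
  "rotation": [
    [0, 0, 0],
    [0, 0, 0],
    [0, 0, 0],
    [0, 0, 0],
    [0, 0, 0],
    [0, 0, 0]
  ],
  "translation": [
    [0, 0, -15],
    [0, 0, -30],
    [0, 0, -40],
    [0, 0, -48],
    [0, 0, -48],
    [0, 0, -48]
  ],
  "jaw": [-1, -1, -1, -1, -1, -1]
}}

```text
time: 20.78
tool_pos: [0.4091, -0.2782, 0.0391]
eef_rot: [0.706, 0.004, 0.708, -0.004]
ft_force: [0.0, -0.7, -1.1]
finger_gap: 0.349
```

>>> {"fn": "play_rows", "kwargs": {
  "rotation": [
    [0, 0, 0],
    [0, 0, 0],
    [0, 0, 0],
    [0, 0, 0],
    [0, 0, 0],
    [0, 0, 0],
    [0, 0, 0],
    [0, 0, 0]
  ],
  "translation": [
    [0, 0, -3],
    [0, 0, -5],
    [0, 0, -5],
    [0, 0, -5],
    [0, 0, -5],
    [0, 0, 0],
    [0, 0, 30],
    [0, 0, 70]
  ],
  "jaw": [-1, -1, -0.2, 0.1, 0.1, 0.1, 0.1, 0.1]
}}

```text
time: 21.45
tool_pos: [0.4074, -0.2778, 0.1087]
eef_rot: [0.705, 0.005, 0.709, -0.004]
ft_force: [1.1, -0.1, 1.2]
finger_gap: 0.545
```

```bash
python3 - <<'E'
from h import *
show(); need(-4.3)
s=snapshot("side"); zoom(s,(160,140,360,384),3,"q2")
E
```

```text
t 21.45 tcp [ 0.4074 -0.2778  0.1087] zaxis yaw -0.7 x [-0.007  0.001 -1.   ] F [ 1.1 -0.1  1.2] gap 0.545 j [-0.24  0.47  0.89  2.16 -0.53  0.75  0.99]
yaw -4.3 rotvec [-0.1 -0.4 -3.6]
yaw 175.7 rotvec [ 6.000e-01 -1.000e-01  1.764e+02]
```

View pics/q2.png

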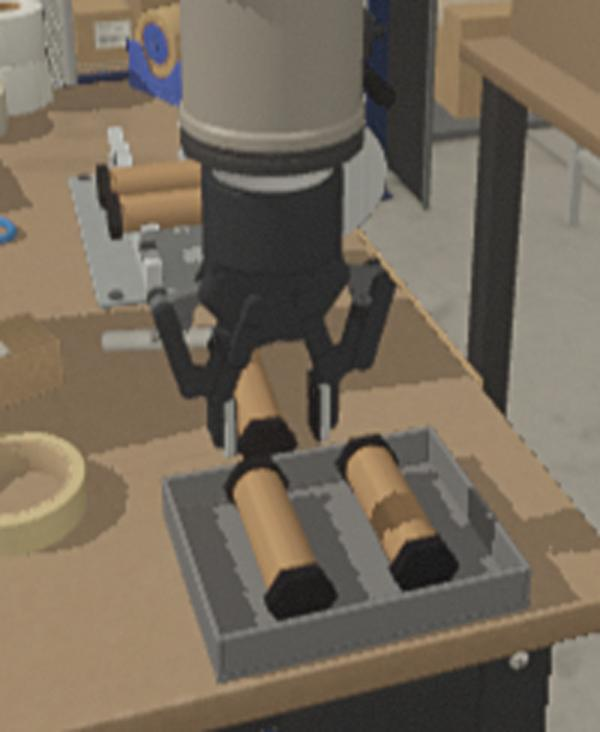

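>>> {"fn": "play_rows", "kwargs": {
  "rotation": [
    [0, -0.4, 0],
    [0, -0.4, -1],
    [0, -0.4, -2],
    [0, -0.4, -3],
    [0, -0.4, -3.6],
    [0, -0.4, -3.6],
    [0, -0.4, -3.6]
  ],
  "translation": [
    [2, 15, 10],
    [8, 50, 10],
    [16, 85, 10],
    [24, 120, 10],
    [30, 162, 10],
    [30, 162, -10],
    [30, 162, -10]
  ],
  "jaw": [0.3, 0.3, 0.3, 0.3, 0.3, 0.3, 0.3]
}}

```text
time: 22.08
tool_pos: [0.4402, -0.1126, 0.1041]
eef_rot: [0.709, 0.023, 0.705, -0.024]
ft_force: [-1.3, -1.1, -1.0]
finger_gap: 0.647
```

```bash
python3 - <<'E'
from h import *
show(); need(-4.3)
s=snapshot("side"); zoom(s,(160,140,360,384),3,"b1")
s=snapshot("top"); zoom(s,(165,130,425,260),3,"b1t")
E
```

```text
t 22.08 tcp [ 0.4402 -0.1126  0.1041] zaxis yaw -3.8 x [ 0.006 -0.001 -1.   ] F [-1.3 -1.1 -1. ] gap 0.647 j [-0.66  0.42  0.94  2.26 -0.55  0.7   0.6 ]
yaw -4.3 rotvec [ 0.   0.3 -0.5]
yaw 175.7 rotvec [ -0.5   0.  179.5]
```

View pics/b1.png

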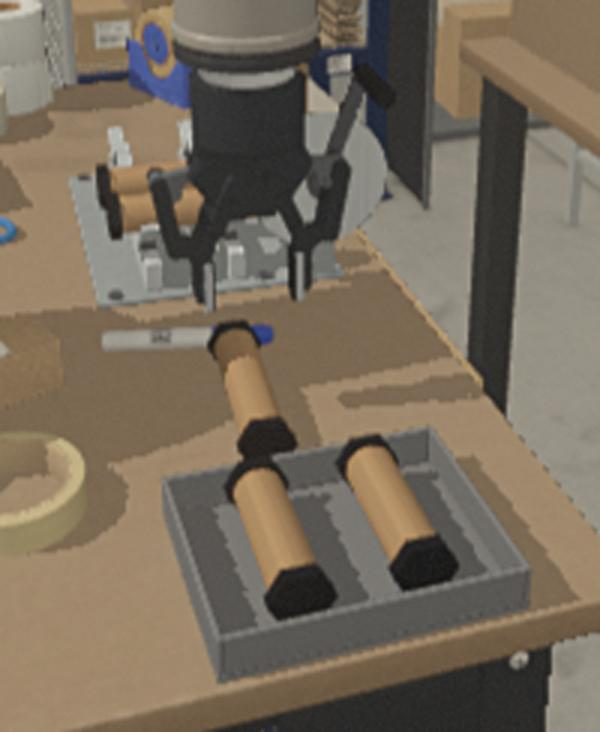

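View pics/b1t.png

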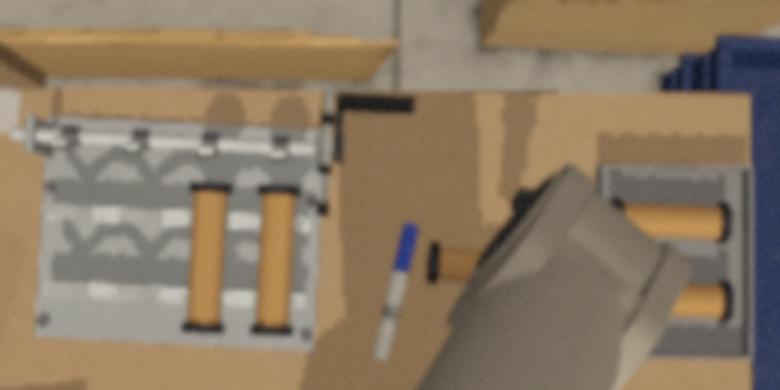

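>>> {"fn": "play_rows", "kwargs": {
  "rotation": [
    [0, 0.3, -0.5],
    [0, 0.3, -0.5],
    [0, 0.3, -0.5],
    [0, 0.3, -0.5],
    [0, 0.3, -0.5],
    [0, 0.3, -0.5]
  ],
  "translation": [
    [-3, -3, -25],
    [-3, -3, -45],
    [-3, -3, -62],
    [-3, -3, -70],
    [-3, -3, -70],
    [-3, -3, -70]
  ],
  "jaw": [0.3, 0.3, 0.3, 0.3, 0.3, 0.3]
}}

```text
time: 22.68
tool_pos: [0.4363, -0.123, 0.0365]
eef_rot: [0.707, 0.031, 0.706, -0.032]
ft_force: [-0.3, 0.2, 1.0]
finger_gap: 0.65
```

>>> {"fn": "play_rows", "kwargs": {
  "rotation": [
    [0, 0, 0],
    [0, 0, 0],
    [0, 0, 0],
    [0, 0, 0],
    [0, 0, 0],
    [0, 0, 0],
    [0, 0, 0],
    [0, 0, 0]
  ],
  "translation": [
    [1, 5, -6],
    [1, 7, -11],
    [1, 7, -12],
    [1, 7, -12],
    [1, 7, -12],
    [1, 7, -12],
    [1, 7, -12],
    [1, 7, -12]
  ],
  "jaw": [0.3, 0.3, 0.3, -1, -1, -1, -1, -1]
}}

```text
time: 23.35
tool_pos: [0.4374, -0.1159, 0.0249]
eef_rot: [0.707, 0.031, 0.706, -0.032]
ft_force: [-1.3, 0.9, 7.4]
finger_gap: 0.352
```

```bash
python3 - <<'E'
from h import *
show(); need(-4.3)
s=snapshot("side"); zoom(s,(160,140,360,384),3,"b2")
E
```

```text
t 23.35 tcp [ 0.4374 -0.1159  0.0249] zaxis yaw -5.1 x [ 0.002 -0.002 -1.   ] F [-1.3  0.9  7.4] gap 0.352 j [-0.47  0.56  0.73  2.29 -0.75  0.54  0.75]
yaw -4.3 rotvec [0.1 0.1 0.8]
yaw 175.7 rotvec [ 2.000e-01 -1.000e-01 -1.792e+02]
```

View pics/b2.png

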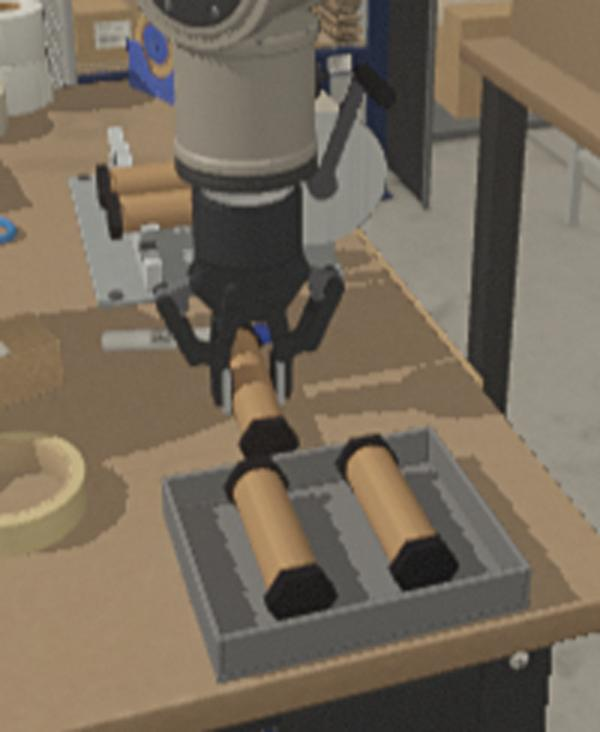

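>>> {"fn": "play_rows", "kwargs": {
  "rotation": [
    [0, 0, 0],
    [0, 0, 0],
    [0, 0, 0],
    [0, 0, 5],
    [0, 0, 10],
    [0, 0, 15],
    [0, 0, 21],
    [0, 0, 27]
  ],
  "translation": [
    [0, 0, 15],
    [0, 0, 45],
    [2, 0, 80],
    [5, 5, 110],
    [8, 12, 140],
    [11, 22, 170],
    [14, 38, 200],
    [17, 60, 225]
  ],
  "jaw": [-1, -1, -1, -1, -1, -1, -1, -1]
}}

```text
time: 24.07
tool_pos: [0.4544, -0.0571, 0.2515]
eef_rot: [0.695, -0.136, 0.693, 0.134]
ft_force: [0.8, 0.2, -0.4]
finger_gap: 0.35
```

>>> {"fn": "play_rows", "kwargs": {
  "rotation": [
    [0, 0, 6],
    [0, 0, 12],
    [0, 0, 18],
    [0, 0, 24],
    [0, 0, 30],
    [0, 0, 36],
    [0, 0, 42],
    [0, 0, 48]
  ],
  "translation": [
    [0, 28, 0],
    [0, 58, 0],
    [0, 88, 0],
    [0, 118, 0],
    [0, 148, 0],
    [0, 178, 0],
    [0, 208, 0],
    [0, 238, 0]
  ],
  "jaw": [-1, -1, -1, -1, -1, -1, -1, -1]
}}

```text
time: 24.73
tool_pos: [0.4539, 0.1823, 0.2515]
eef_rot: [0.579, -0.407, 0.577, 0.407]
ft_force: [0.6, -0.1, -0.6]
finger_gap: 0.352
```

```bash
python3 - <<'E'
from h import *
show(); need(88.16)
E
```

```text
t 24.73 tcp [0.4539 0.1823 0.2515] zaxis yaw 70.3 x [ 0.003  0.002 -1.   ] F [ 0.6 -0.1 -0.6] gap 0.352 j [-1.3   0.14  0.88  2.05 -0.13  1.    0.87]
yaw 88.16 rotvec [-0.1  0.1 17.8]
yaw 268.15999999999997 rotvec [   0.2    0.2 -162.2]
```

>>> {"fn": "play_rows", "kwargs": {
  "rotation": [
    [0, 0, 6],
    [0, 0, 12],
    [0, 0, 17.8],
    [0, 0, 17.8],
    [0, 0, 17.8],
    [0, 0, 17.8],
    [0, 0, 17.8],
    [0, 0, 17.8]
  ],
  "translation": [
    [-2, 30, 0],
    [-4, 60, 0],
    [-5, 90, -5],
    [-5, 109, -30],
    [-5, 109, -60],
    [-5, 109, -90],
    [-5, 109, -112],
    [-5, 109, -112]
  ],
  "jaw": [-1, -1, -1, -1, -1, -1, -1, -1]
}}

```text
time: 25.4
tool_pos: [0.447, 0.2899, 0.136]
eef_rot: [0.507, -0.492, 0.509, 0.492]
ft_force: [-0.5, -1.6, -2.2]
finger_gap: 0.349
```

```bash
python3 - <<'E'
from h import *
show(); need(88.16)
s=snapshot("side"); zoom(s,(160,60,360,250),4,"b3")
s=snapshot("top"); zoom(s,(165,130,425,260),3,"b3t")
E
```

```text
t 25.4 tcp [0.447  0.2899 0.136 ] zaxis yaw 88.1 x [-0.002 -0.002 -1.   ] F [-0.5 -1.6 -2.2] gap 0.349 j [-1.24  0.41  0.68  2.06 -0.35  0.8   1.18]
yaw 88.16 rotvec [ 0.1 -0.1  0. ]
yaw 268.15999999999997 rotvec [  -0.2   -0.2 -180. ]
```

View pics/b3.png

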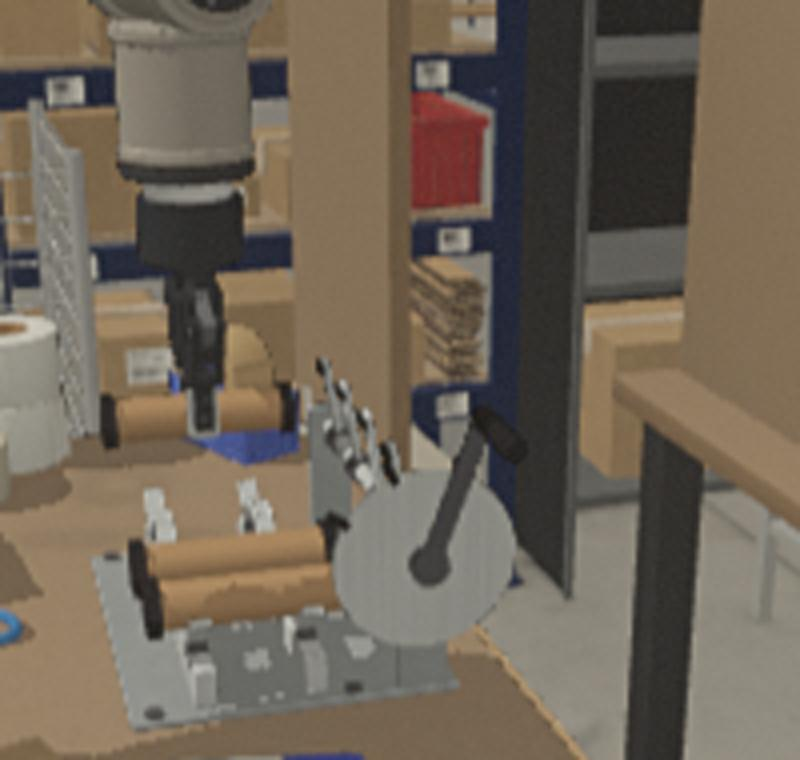

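View pics/b3t.png

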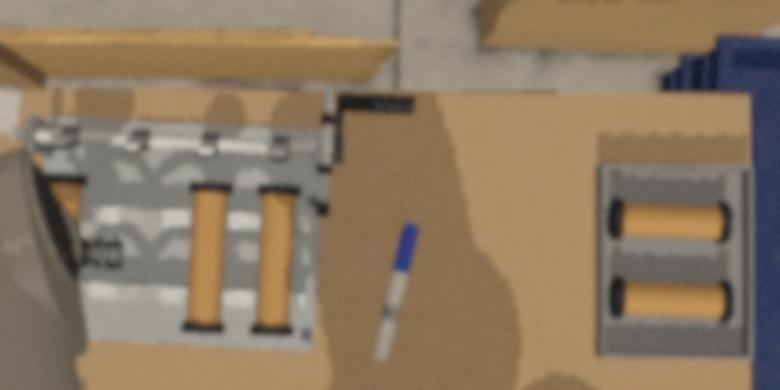

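>>> {"fn": "play_rows", "kwargs": {
  "rotation": [
    [0, 0, 0],
    [0, 0, 0],
    [0, 0, 0],
    [0, 0, 0],
    [0, 0, 0],
    [0, 0, 0]
  ],
  "translation": [
    [2, 1.5, -20],
    [2, 1.5, -40],
    [2, 1.5, -50],
    [2, 1.5, -54],
    [2, 1.5, -54],
    [2, 1.5, -54]
  ],
  "jaw": [-1, -1, -1, -1, -1, -1]
}}

```text
time: 26.0
tool_pos: [0.4515, 0.2925, 0.0869]
eef_rot: [0.509, -0.492, 0.507, 0.491]
ft_force: [-0.5, 0.6, -1.3]
finger_gap: 0.35
```

>>> {"fn": "play_rows", "kwargs": {
  "rotation": [
    [0, 0, 0],
    [0, 0, 0],
    [0, 0, 0],
    [0, 0, 0],
    [0, 0, 0],
    [0, 0, 0]
  ],
  "translation": [
    [-1, -0.5, -5],
    [-2.5, -1, -10],
    [-2.5, -1, -13.5],
    [-2.5, -1, -13.5],
    [-2.5, -1, -13.5],
    [-2.5, -1, -13.5]
  ],
  "jaw": [-1, -1, -1, -1, -1, -1]
}}

```text
time: 26.5
tool_pos: [0.4491, 0.2925, 0.0735]
eef_rot: [0.51, -0.491, 0.507, 0.492]
ft_force: [-0.9, 5.1, -0.6]
finger_gap: 0.352
```

```bash
python3 - <<'E'
from h import *
show()
s=snapshot("side"); zoom(s,(160,60,360,250),4,"b4")
E
```

```text
t 26.5 tcp [0.4491 0.2925 0.0735] zaxis yaw 88.1 x [ 0.003  0.003 -1.   ] F [-0.9  5.1 -0.6] gap 0.352 j [-1.17  0.5   0.59  2.09 -0.45  0.67  1.26]
```

View pics/b4.png

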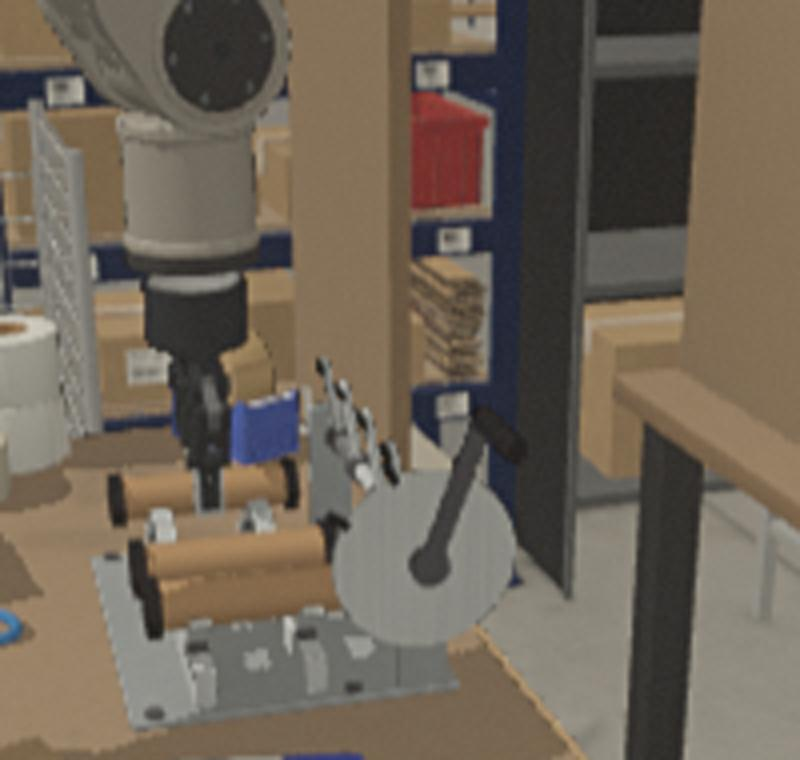

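>>> {"fn": "play_rows", "kwargs": {
  "rotation": [
    [0, 0, 0],
    [0, 0, 0],
    [0, 0, 0],
    [0, 0, 0],
    [0, 0, 0],
    [0, 0, 0],
    [0, 0, 0],
    [0, 0, 0]
  ],
  "translation": [
    [0, 0, 0],
    [0, 0, 0],
    [0, 0, 3],
    [0, 0, 35],
    [0, 0, 75],
    [0, 0, 115],
    [0, -10, 155],
    [0, -35, 185]
  ],
  "jaw": [0, 0.1, 0.1, 0.1, 0.1, 0.1, 0.3, 0.5]
}}

```text
time: 27.22
tool_pos: [0.4494, 0.2593, 0.2614]
eef_rot: [0.51, -0.492, 0.505, 0.492]
ft_force: [0.2, 0.2, 0.7]
finger_gap: 0.745
```

>>> {"fn": "play_rows", "kwargs": {
  "rotation": [
    [0, 0, -6],
    [0, 0, -12],
    [0, 0, -18],
    [0, 0, -24],
    [0, 0, -30],
    [0, 0, -36],
    [0, 0, -42],
    [0, 0, -48]
  ],
  "translation": [
    [5, -20, 0],
    [10, -40, 0],
    [15, -60, 0],
    [22, -80, 0],
    [30, -100, 0],
    [38, -120, 0],
    [46, -140, 0],
    [54, -160, 0]
  ],
  "jaw": [0.6, 0.6, 0.6, 0.6, 0.6, 0.6, 0.6, 0.6]
}}

```text
time: 27.88
tool_pos: [0.5035, 0.098, 0.2616]
eef_rot: [0.667, -0.242, 0.663, 0.241]
ft_force: [0.1, 0.3, -0.3]
finger_gap: 0.801
```

```bash
python3 - <<'E'
from h import *
show(); need(-1.84)
s=snapshot("side"); zoom(s,(160,60,360,250),4,"e1")
s=snapshot("top"); zoom(s,(165,130,425,260),3,"e1t")
E
```

```text
t 27.88 tcp [0.5035 0.098  0.2616] zaxis yaw 39.9 x [ 0.006 -0.    -1.   ] F [ 0.1  0.3 -0.3] gap 0.801 j [-1.2   0.22  1.03  2.   -0.22  1.04  0.63]
yaw -1.84 rotvec [  0.1   0.3 -41.8]
yaw 178.16 rotvec [ -0.4   0.2 138.2]
```

View pics/e1.png

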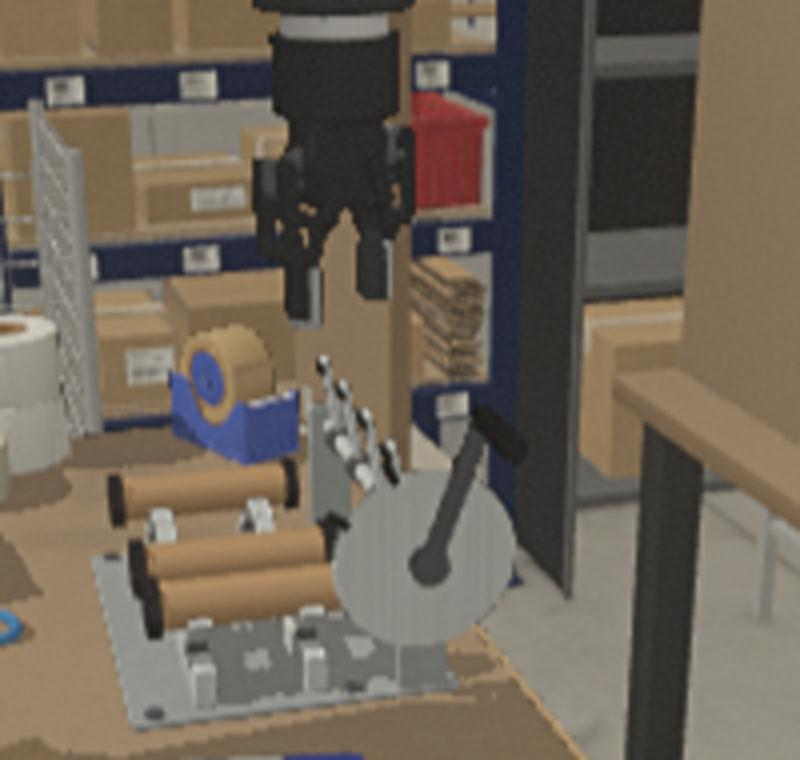

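View pics/e1t.png

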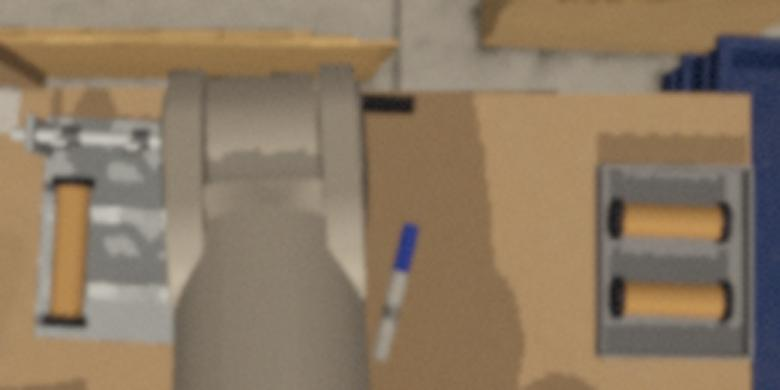

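>>> {"fn": "play_rows", "kwargs": {
  "rotation": [
    [0, 0, -6],
    [0, 0, -12],
    [0, 0, -18],
    [0, 0, -24],
    [0, 0, -30],
    [0, 0, -36],
    [0, 0, -41.8],
    [0, 0, -41.8]
  ],
  "translation": [
    [10, -12, 10],
    [20, -24, 20],
    [30, -36, 25],
    [42, -48, 25],
    [54, -60, 25],
    [64, -70, 25],
    [73, -82, 25],
    [73, -82, 10]
  ],
  "jaw": [0.6, 0.6, 0.6, 0.6, 0.6, 0.6, 0.6, 0.6]
}}

```text
time: 28.65
tool_pos: [0.579, 0.0118, 0.2734]
eef_rot: [0.709, 0.013, 0.704, -0.018]
ft_force: [-0.1, -1.0, -0.6]
finger_gap: 0.804
```

```bash
python3 - <<'E'
from h import *
show(); need(-1.84)
s=snapshot("side"); zoom(s,(160,60,360,250),4,"e2")
s=snapshot("top"); zoom(s,(165,130,425,260),3,"e2t")
E
```

```text
t 28.65 tcp [0.579  0.0118 0.2734] zaxis yaw -2.5 x [ 0.007 -0.006 -1.   ] F [-0.1 -1.  -0.6] gap 0.804 j [-0.99  0.44  1.14  1.85 -0.44  1.13  0.26]
yaw -1.84 rotvec [0.4 0.4 0.7]
yaw 178.16 rotvec [   0.6   -0.6 -179.3]
```

View pics/e2.png

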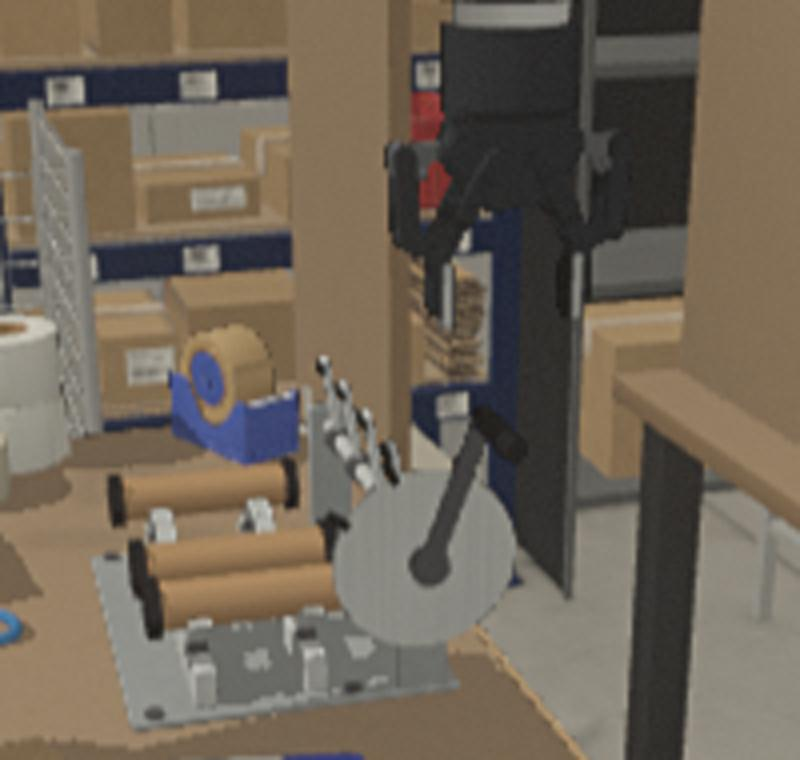

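View pics/e2t.png

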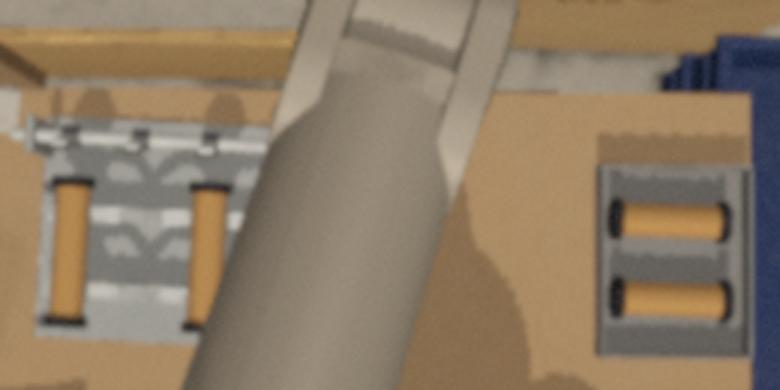

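>>> {"fn": "play_rows", "kwargs": {
  "rotation": [
    [0.4, 0.4, 0.7],
    [0.4, 0.4, 0.7],
    [0.4, 0.4, 0.7],
    [0.4, 0.4, 0.7],
    [0.4, 0.4, 0.7],
    [0.4, 0.4, 0.7],
    [0.4, 0.4, 0.7],
    [0.4, 0.4, 0.7]
  ],
  "translation": [
    [-1, 4, -25],
    [-1, 4, -50],
    [-1, 4, -72],
    [-1, 4, -73],
    [-1, 4, -73],
    [-1, 4, -73],
    [-1, 4, -73],
    [-1, 4, -73]
  ],
  "jaw": [0.6, 0.6, 0.6, 0.6, -0.2, -0.7, -1, -1]
}}

```text
time: 29.42
tool_pos: [0.5758, 0.018, 0.1984]
eef_rot: [0.706, 0.009, 0.708, -0.008]
ft_force: [0.5, 0.1, -0.4]
finger_gap: 0.234
```

>>> {"fn": "play_rows", "kwargs": {
  "rotation": [
    [0, 0, 0],
    [0, 0, 0],
    [0, 0, 0],
    [0, 0, 0]
  ],
  "translation": [
    [0, 0, 0],
    [0, 0, 0],
    [0, 0, 0],
    [0, 0, 0]
  ],
  "jaw": [-1, -1, -1, -1]
}}

```text
time: 29.75
tool_pos: [0.5759, 0.0181, 0.1988]
eef_rot: [0.706, 0.009, 0.708, -0.008]
ft_force: [-1.7, 0.4, 3.7]
finger_gap: 0.164
```

```bash
python3 - <<'E'
from h import *
show(); need(-1.84)
s=snapshot("side"); zoom(s,(160,60,360,250),4,"e3")
x0,z0=.544,.098
def T(a): return .1*np.sin(.35-a),.1*np.cos(.35-a)
b=T(0)
for a in (.05,.15,.3,.45,.6,.75,.9,1.05,1.2,1.3,1.35,1.4,1.42): d=np.array(T(a))-b; print(a,(1e3*d).round(1))
E
```

```text
t 29.75 tcp [0.5759 0.0181 0.1988] zaxis yaw -1.3 x [-0.004  0.002 -1.   ] F [-1.7  0.4  3.7] gap 0.164 j [-0.92  0.52  1.04  1.92 -0.53  1.01  0.34]
yaw -1.84 rotvec [-0.1 -0.2 -0.5]
yaw 178.16 rotvec [ 3.000e-01 -1.000e-01  1.795e+02]
0.05 [-4.7  1.6]
0.15 [-14.4   4.1]
0.3 [-29.3   5.9]
0.45 [-44.3   5.6]
0.6 [-59.   3.]
0.75 [-73.2  -1.8]
0.9 [-86.6  -8.7]
1.05 [-98.7 -17.5]
1.2 [-109.4  -27.9]
1.3 [-115.6  -35.8]
1.35 [-118.4  -39.9]
1.4 [-121.   -44.2]
1.42 [-122.   -45.9]
```

View pics/e3.png

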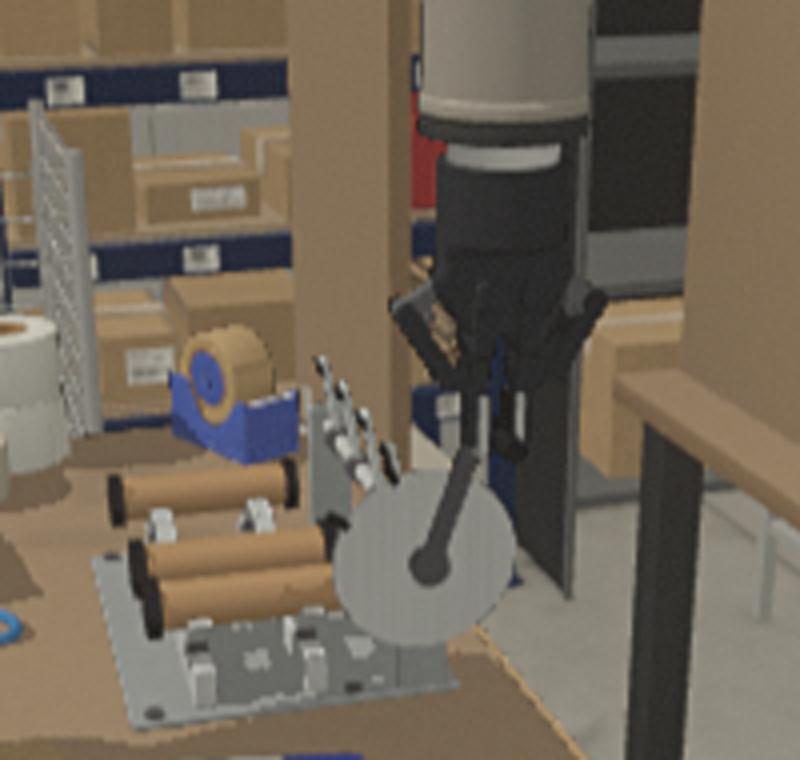

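>>> {"fn": "play_rows", "kwargs": {
  "rotation": [
    [0, 0, 0],
    [0, 0, 0],
    [0, 0, 0],
    [0, 0, 0],
    [0, 0, 0],
    [0, 0, 0],
    [0, 0, 0],
    [0, 0, 0]
  ],
  "translation": [
    [-5, 0, 1.5],
    [-14, 0.4, 4],
    [-29, 0.9, 5.8],
    [-44, 1.4, 5.5],
    [-58, 1.9, 3],
    [-72, 2.3, -1.8],
    [-78, 2.5, -4.5],
    [-78, 2.5, -4.5]
  ],
  "jaw": [-1, -1, -1, -1, -1, -1, -1, -1]
}}

```text
time: 30.47
tool_pos: [0.4968, 0.0202, 0.1945]
eef_rot: [0.706, 0.009, 0.708, -0.007]
ft_force: [-6.7, -3.3, 12.3]
finger_gap: 0.162
```

```bash
python3 - <<'E'
from h import *
show(); need(-1.84)
s=snapshot("side"); zoom(s,(160,60,360,250),4,"e4")
E
```

```text
t 30.47 tcp [0.4968 0.0202 0.1945] zaxis yaw -1.3 x [-0.004  0.003 -1.   ] F [-6.7 -3.3 12.3] gap 0.162 j [-1.09  0.39  1.15  2.09 -0.45  0.94  0.28]
yaw -1.84 rotvec [-0.1 -0.2 -0.5]
yaw 178.16 rotvec [  0.3  -0.2 179.5]
```

View pics/e4.png

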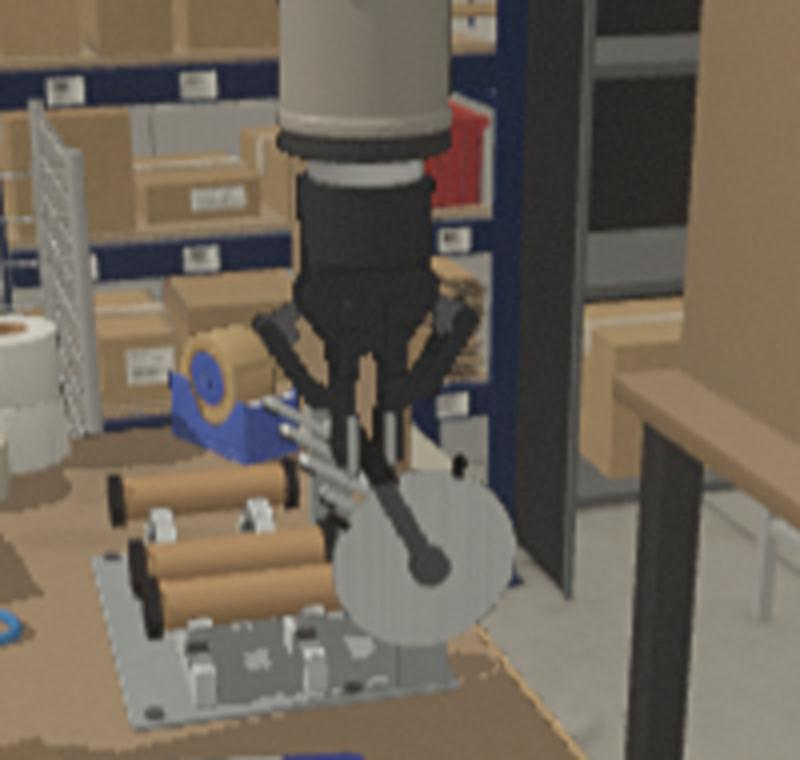

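>>> {"fn": "play_rows", "kwargs": {
  "rotation": [
    [0, 0, 0],
    [0, 0, 0],
    [0, 0, 0],
    [0, 0, 0],
    [0, 0, 0],
    [0, 0, 0],
    [0, 0, 0],
    [0, 0, 0]
  ],
  "translation": [
    [-4, 0, -2.5],
    [-9.5, 0.3, -5.7],
    [-17.4, 0.5, -11.7],
    [-24.7, 0.8, -18.5],
    [-31.3, 1, -26],
    [-35.5, 1.1, -31.7],
    [-38, 1.2, -35.5],
    [-38, 1.2, -35.5]
  ],
  "jaw": [-1, -1, -1, -1, -1, -1, -1, -1]
}}

```text
time: 31.18
tool_pos: [0.4592, 0.0218, 0.1589]
eef_rot: [0.706, 0.009, 0.708, -0.007]
ft_force: [3.9, 3.4, -0.2]
finger_gap: 0.159
```

```bash
python3 - <<'E'
from h import *
show(); need(-1.84)
s=snapshot("side"); zoom(s,(200,120,320,250),6,"e5")
E
```

```text
t 31.18 tcp [0.4592 0.0218 0.1589] zaxis yaw -1.3 x [-0.003  0.003 -1.   ] F [ 3.9  3.4 -0.2] gap 0.159 j [-1.12  0.37  1.14  2.2  -0.47  0.83  0.3 ]
yaw -1.84 rotvec [-0.2 -0.2 -0.5]
yaw 178.16 rotvec [  0.3  -0.3 179.5]
```

View pics/e5.png

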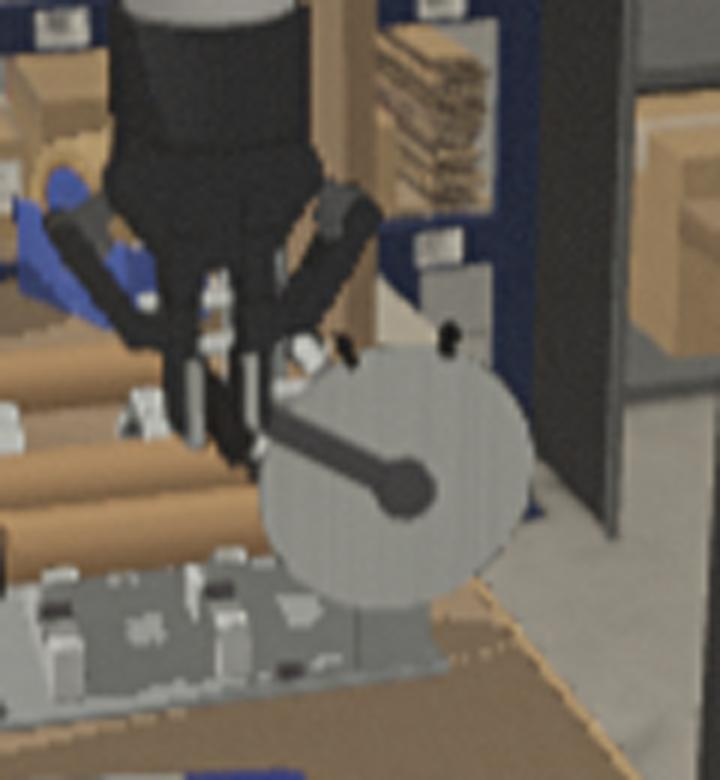

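>>> {"fn": "play_rows", "kwargs": {
  "rotation": [
    [0, 0, 0],
    [0, 0, 0],
    [0, 0, 0],
    [0, 0, 0]
  ],
  "translation": [
    [-1, 0, -1.6],
    [-1.7, 0, -3],
    [-1.7, 0, -3],
    [-1.7, 0, -3]
  ],
  "jaw": [-1, -1, -1, -1]
}}

```text
time: 31.57
tool_pos: [0.4577, 0.0219, 0.1561]
eef_rot: [0.706, 0.009, 0.708, -0.007]
ft_force: [3.3, 1.6, -4.0]
finger_gap: 0.161
```

>>> {"fn": "play_rows", "kwargs": {
  "rotation": [
    [0, 0, 0],
    [0, 0, 0],
    [0, 0, 0],
    [0, 0, 0],
    [0, 0, 0],
    [0, 0, 0],
    [0, 0, 0],
    [0, 0, 0]
  ],
  "translation": [
    [0, 0, 0],
    [0, 0, 0],
    [0, 0, 0],
    [0, 0, 0],
    [0, 0, 20],
    [0, 0, 55],
    [0, -20, 90],
    [10, -55, 110]
  ],
  "jaw": [-0.5, 0, 0.4, 0.5, 0.5, 0.5, 0.5, 0.5]
}}

```text
time: 32.23
tool_pos: [0.4679, -0.0279, 0.2682]
eef_rot: [0.706, 0.006, 0.708, -0.003]
ft_force: [1.5, 0.5, 0.8]
finger_gap: 0.752
```

>>> {"fn": "play_rows", "kwargs": {
  "rotation": [
    [0, 0, 0],
    [0, 0, 0],
    [0, 0, 0],
    [0, 0, 0],
    [0, 0, 0],
    [0, 0, 0]
  ],
  "translation": [
    [3, -35, 0],
    [6, -70, 0],
    [10, -105, 0],
    [14, -140, 0],
    [18, -175, 0],
    [20, -200, 0]
  ],
  "jaw": [0.5, 0.5, 0.5, 0.5, 0.5, 0.5]
}}

```text
time: 32.73
tool_pos: [0.4876, -0.2227, 0.2681]
eef_rot: [0.706, 0.005, 0.708, -0.002]
ft_force: [0.7, 0.7, 0.3]
finger_gap: 0.75
```

```bash
python3 - <<'E'
from h import *
show()
f=fr(.4428,.0996,-.0321)
s=snapshot("side")
zoom(s,(160,120,310,250),5.3,"f1")
pts=[]
for a in (1.3,1.4,1.5):
    for y in (-.047,-.080,-.113): pts.append((.1045+.1*np.sin(.35-a),y,.098+.1*np.cos(.35-a)))
zoom(s,(200,140,310,250),7,"f1o",proj(s,f(pts)))
s=snapshot("top")
zoom(s,(165,150,310,260),5.5,"f1t",proj(s,f(np.r_[pts,cradle_pts()])))
zoom(s,(165,130,425,260),3,"f1t2")
E
```

```text
t 32.73 tcp [ 0.4876 -0.2227  0.2681] zaxis yaw -0.6 x [-0.003  0.005 -1.   ] F [0.7 0.7 0.3] gap 0.75 j [-0.6   0.34  1.14  1.94 -0.35  1.09  0.67]
```

View pics/f1.png

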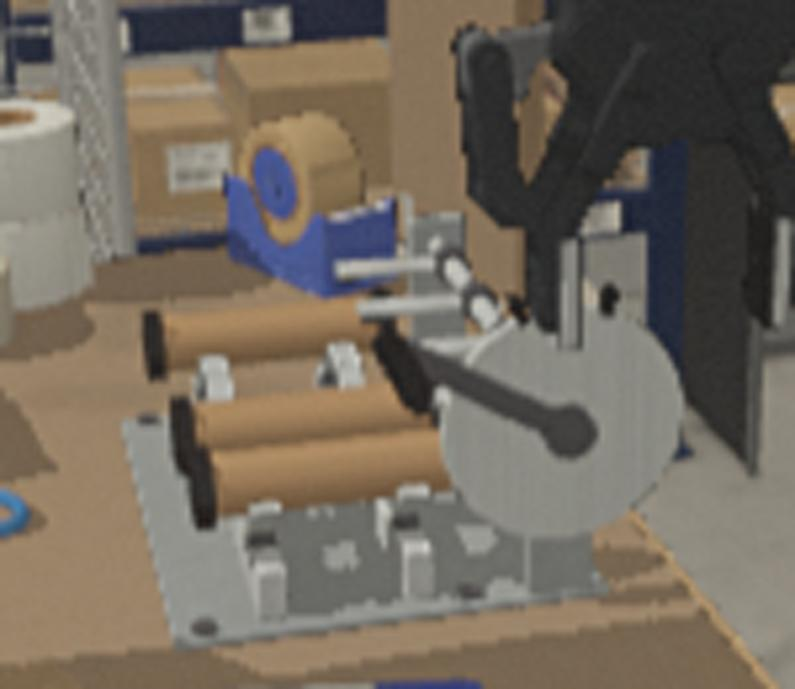

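View pics/f1o.png

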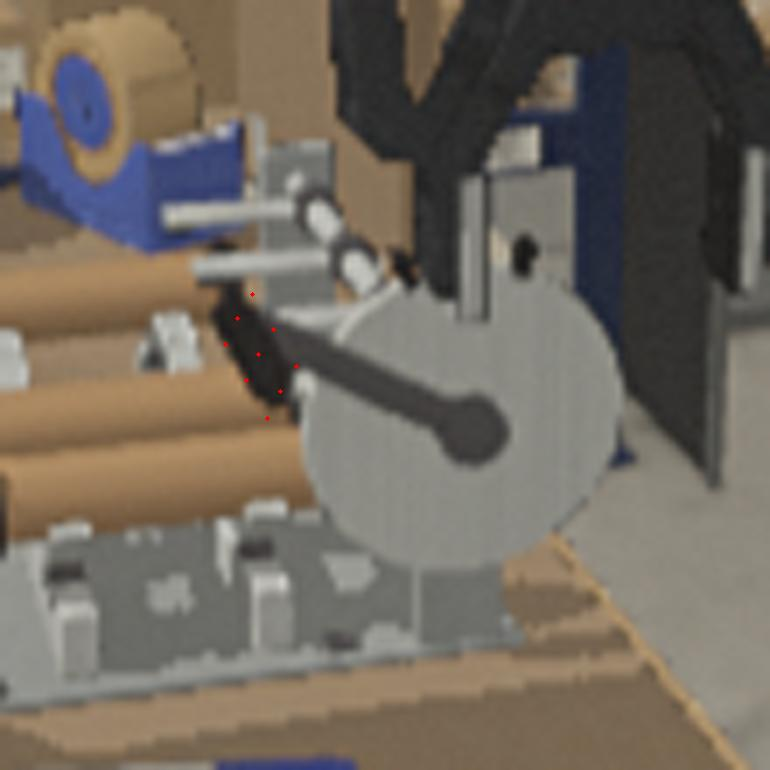

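View pics/f1t.png

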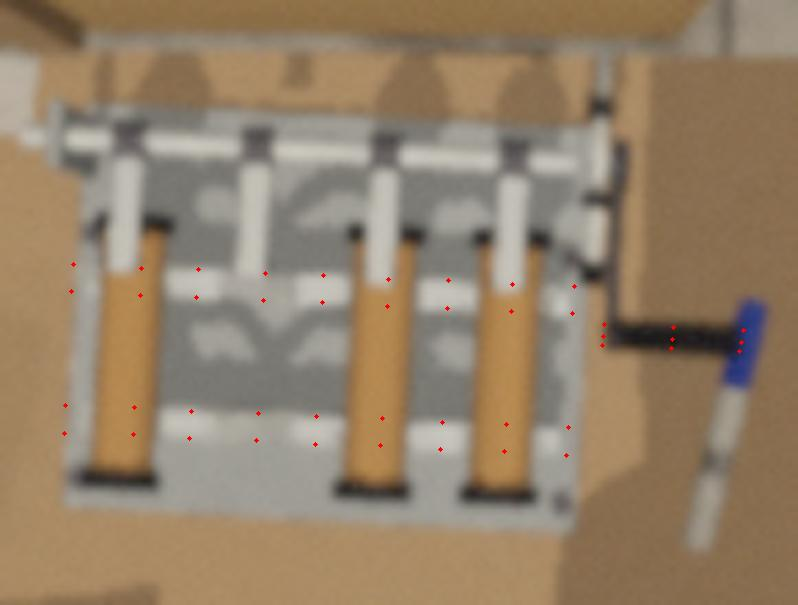

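View pics/f1t2.png

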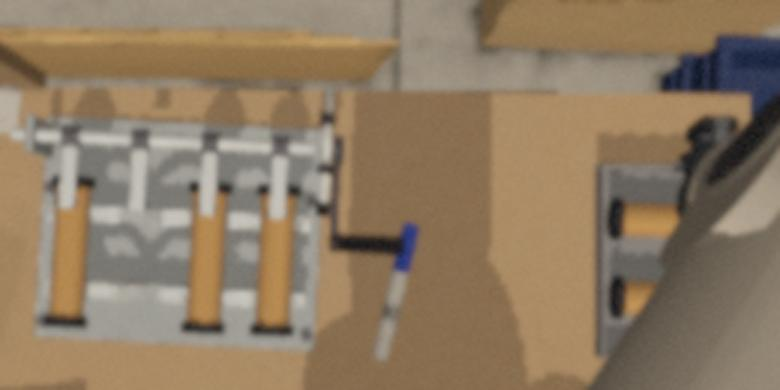

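```bash
python3 - <<'E'
from h import *
show(); s=snapshot("top")
c=[(u,v) for u,v in ((127/5.5-.5+165,351/5.5-.5+150),(377/5.5-.5+165,361/5.5-.5+150),(507/5.5-.5+165,366/5.5-.5+150))]
f0=np.array([.4428,.0996,0]);q=-.0321
for P in bp(s,c,.066): d=P-f0; print((np.array([np.cos(q)*d[0]+np.sin(q)*d[1],-np.sin(q)*d[0]+np.cos(q)*d[1]])*1e3).round(1))
print(order.job_done())
E
```

```text
t 32.83 tcp [ 0.4857 -0.2285  0.2687] zaxis yaw -1.2 x [-0.003  0.001 -1.   ] F [-1.1  0.2 -0.3] gap 0.752 j [-0.6   0.34  1.14  1.94 -0.35  1.09  0.67]
[1.000e-01 1.938e+02]
[ 0.6 66.4]
[1.  0.3]
the job is handed in; nothing more can be done
None
```

The job is handed in at about 33 s of simulated time. The interface gave no verdict, so the outcome rests on my own last pictures and measurements.

**What I did:** I swung the lever back to its stop and moved the two short tubes from grooves 1 and 3 into the tray, side by side about 75 mm apart. I laid tube c in groove 1 and tube b in groove 3, while tube a stayed in groove 0; tube d was not there. Then I brought the lever forward to the foremost stud and parked the arm clear of everything.

**Last checks:**
- **Tubes along the grooves:** all three long tubes were within about 1 mm of the groove centres, with their caps outside the rails.
- **Tubes across the grooves:** the offsets read 0.3 mm (groove 0), 2.4 mm (groove 1) and 1.8 mm (groove 3) by rough pixel reading. The limit is 6 mm.
- **Lever:** the clamp stood at about 1.38 to 1.39 rad in both cameras, with the clamp fingers level over the tubes.
- **Short tubes:** both were in the tray.
- **Marker and arm:** the marker looked unmoved. The tool was about 0.27 m above the bench, clear of everything, with about 1 N at the wrist.

No check failed. I saw no knocked tube and no slackened grip.

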